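Load a compression cell with specimens and start the test

TASK

Take the brass flange off the white compression cell and rest it upright on the grey pad, then load every blue specimen plate into the cell, each lying flat over both the central shaft and the red pin, and put the flange back over shaft and pin, fully home on the plates. Stand the large steel weight (50 mm wide, knob on top) gently on the hub so that their round sides are flush all round, then press the green start button fully down and let it spring back. Leave the other things on the bench where they are.

Things in the scene. Friction and masses are not known exactly. Their poses are not given: they have to be found in the camera images.
- cell: Compression cell, fixed: white foot 130 x 100 x 8 mm, raised block 104 x 58 mm, block top 20 mm above the table. From it rise a steel shaft (16 mm diameter, 44 mm tall) and a red anti-rotation pin (8 mm diameter, 40 mm tall) 34 mm from the shaft along the cell's +x; tapered tips. Origin: on the shaft axis at table level, z up.
- cell_top (a point): Foot of the shaft, on its axis at the block's top (z = 20 mm).
- cell_pin (a point): Foot of the red pin, on its axis at the block's top.
- flange: Brass flange, 0.4 kg: plate 96 x 60 x 10 mm with a round hub 50 mm in diameter rising 44 mm above it (54 mm overall, closed flat top). Below, on the hub axis, a blind bore 18.5 mm wide, 46 mm deep; an 11 mm pin hole through the plate 34 mm along its +x. Origin: centre of the underside on the hub axis, z up. Starts seated on the cell; lift it by the hub.
- flange_top (a point): Centre of the flat top of the flange's hub, 54 mm above its underside.
- flange_pinhole (a point): Centre of the flange's pin hole, at its underside.
- weight: Test weight: polished steel cylinder, 50 mm diameter, 55 mm tall, with a thin-necked knob 18 mm wide rising 16 mm more; 0.75 kg, standing upright. Origin: centre of its underside.
- pad: Grey rest pad, fixed on the table, 135 x 115 mm, 4 mm thick. Origin: centre of its underside.
- start_top (a point): Centre of the top of the green start button, in a black housing on the white control box of the tester (fixed, 110 x 130 x 45 mm); round, 28 mm diameter; the point moves with the button.
- start (a joint): Travel of the start button, m: 0 released, 0.006 fully down (5 N spring, presses straight down, springs back).
- spec1: Blue rigid laminate specimen plate, 96 x 60 x 8 mm, 60 g, lying flat on the table; an 18.5 mm hole at its centre and an 11 mm pin hole 34 mm along its +x. Origin: centre of the underside (axis of the large hole), z up. Two to four specimens are present; the state gives None for an absent one.
- spec1_pinhole (a point): Centre of spec1's pin hole at the underside (34 mm along +x from its origin).
- spec2: Blue rigid laminate specimen plate, 96 x 60 x 8 mm, 60 g, lying flat on the table; an 18.5 mm hole at its centre and an 11 mm pin hole 34 mm along its +x. Origin: centre of the underside (axis of the large hole), z up. Two to four specimens are present; the state gives None for an absent one.
- spec2_pinhole (a point): Centre of spec2's pin hole at the underside (34 mm along +x from its origin).
- spec3: Blue rigid laminate specimen plate, 96 x 60 x 8 mm, 60 g, lying flat on the table; an 18.5 mm hole at its centre and an 11 mm pin hole 34 mm along its +x. Origin: centre of the underside (axis of the large hole), z up. Two to four specimens are present; the state gives None for an absent one.
- spec3_pinhole (a point): Centre of spec3's pin hole at the underside (34 mm along +x from its origin).
- spec4: Blue rigid laminate specimen plate, 96 x 60 x 8 mm, 60 g, lying flat on the table; an 18.5 mm hole at its centre and an 11 mm pin hole 34 mm along its +x. Origin: centre of the underside (axis of the large hole), z up. Two to four specimens are present; the state gives None for an absent one.
- spec4_pinhole (a point): Centre of spec4's pin hole at the underside (34 mm along +x from its origin).
- cone: Bystander: black yarn cone, 72 mm wide, 112 mm tall; leave it where it is.
- ringel: Bystander: flat brass ring, 68 mm outside, 16 mm tall; leave it where it is.
- jar: Bystander: amber glass jar, 56 mm wide, 75 mm tall; leave it where it is.
- smallwt: Bystander: small plain steel cylinder, 32 mm wide, 35 mm tall (not the test weight); leave it where it is.
- driver: Bystander: screwdriver lying flat; leave it where it is.
- block: Bystander: small aluminium block 50 x 30 x 20 mm; leave it where it is.
Things that resemble listed ones, but are neither listed nor needed, are in the scene too. What is shaped like the spec1 but black or orange is not meant.

How it is judged:
By the outcome, as a careful person would: the job done as asked, in the order asked, and still so for the second after the job is handed in, with the robot touching nothing.
Of spec1, spec2, spec3, spec4 only 2 to 4 are there at a start; the rules pass over those that are not, and their reading is None.
At some moment in a run one of spec1, spec2, spec3, spec4 may be knocked a few centimetres aside while the robot is not near it.
It also fails if it takes over 210 s, if anything falls off the work surface, if the arm or the gripper's body presses on something with over 40 N, if the wrist force passes 120 N, or if a joint passes its speed limit or range.

ROBOT

A 7-joint arm with a two-finger parallel gripper is mounted at the origin on the work surface. World frame = base frame: x ahead of the robot, y to its left, z up, the work surface at z = 0. Lengths are in m, angles in rad, forces in N, time in s.
With the tool pointing down it reaches from about 0.35 to 0.775 m from the base axis. Payload 3.1 kg.
Tool frame: the origin (TCP) lies at the very end of the fingers, on their centre line; the grasp point (between the pads) lies 19 mm behind it; x points along the fingers, y is the direction in which the jaws open and shut, and the axes are right-handed (so a half turn about x gives the same grasp; the last joint's range is limited). The gripper opens to 85 mm and grips with 20 to 120 N. Pads are 22 mm wide; open, the fingers measure 114 mm over their backs; the gripper's body (76 mm by 85 mm) begins 54 mm behind the grasp point. The pads swing forward as they close: fully open they stand 13 mm farther back than shut.
Start: joints at [1.217, 0.311, 0.014, 1.512, -0.004, 1.319, -0.027], TCP at [0.169, -0.523, 0.231] pointing down, gripper open.
Joint ranges: [-2.7, 2.7], [-0.3, 1.91], [-1.27, 1.3], [0.12, 2.57], [-1.44, 4.58], [0.2, 2.03], [-3.05, 3.05]. Speed limits (rad/s): [2.79, 2.79, 3.14, 3.14, 3.14, 3.14, 3.14].

INTERFACE

Orientations are given as a unit quaternion [w, x, y, z].
In Python, from rig import manip, viewer gives the robot as it stands.
- The arm moves only by the tool servo_tool, never from a script. Its argument "increments" is one flat list of numbers, 5 for each row, row after row: the shift along the tool's x, y, z in mm, then the turn about the tool's x in degrees, then the closure in counts, from 0 (fully open) to 255 (shut). A call has exactly 10 rows; each row shifts and turns the commanded pose from where the row before left it, along the tool's axes as they then stand; what a row does not reach is not made up. A row lasts 1/10 s, in which the tool goes at most 50 mm and 8.59 degrees, less where a joint would pass 70% of its speed; a pose out of reach is approached as far as the arm can. A call with a gripper value outside its range is refused whole. The fingers move at their own pace and stop on an object; "grip_force" is the grip in N (left out, the last holds). Time passes only in rows, so rows that do not move let the fingers close, or fill a call up. It gives the time, the measured TCP pose, the force and the opening at its end, in the units of the state.
- manip.observe(): the state, without advancing time (a new reading comes with each control period).
- viewer.camera(name): name is "scene" or "top"; returns a dict with "pixels" (400x640x3 uint8, red, green, blue), "K" (3x3 intrinsics, pixels), "extrinsics" (4x4, takes a point from camera to world coordinates). Camera axes: x right, y up, looking along -z (the intrinsics and any distortion apply to the point x, -y, -z); pixel columns grow to the right and rows downward; lengths in m; the calibration is good to about 2 mm. A picture is of the moment at which its call begins. There is no depth.
- manip.job_done(): hands the job in, once; it reports no verdict.
The state is a dict: "time": time; "joints": joint angles; "joint_vel": joint speeds; "tau": joint torques, N m; "tcp_pos": TCP position; "ee_rot": TCP orientation; "contact_force": force on the tool from outside, world axes, zero at the start; "wrist_torque": the same for the moment, N m; "width": finger opening in m.
Only numpy, scipy, OpenCV 4.12 (cv2) and the standard library are available. Lean on these libraries where they do the work, as an engineer would, in place of code of your own. Each camera call takes 0.05 s, during which the arm holds its last target. There are 200 camera calls.

## Working session

There is one attempt and no reset: what is moved stays moved. The work goes in short steps, Python scripts to look and compute and a tool call to move; the robot and the scene stay as the last step left them, time stands still between calls to the robot, and variables do not carry over. Pictures are saved under pics/ and viewed, about 12 in all and at most 16, crops included, and the job is handed in when it is done.

Besides the shell and the picture viewer there is one more tool, called after "Request:" as a command line: name --argument value ..., lists and objects as JSON in quotes. servo_tool: Moves the arm, as the interface text tells. Its arguments: {"type":"object","properties":{"increments":{"type":"array"},"grip_force":{"type":"number"}},"required":["increments"]}

```bash
mkdir -p pics; ls
python3 - <<'E'
from rig import manip, viewer
import cv2
s=manip.observe(); print(s)
for n in ("scene","top"):
    c=viewer.camera(n); cv2.imwrite(f"pics/{n}0.png",c["pixels"][:,:,::-1]); print(n,c["K"],c["extrinsics"],[k for k in c])
E
```

```text
pics
{'time': 0.0, 'joints': array([ 1.21730642,  0.31171326,  0.0140005 ,  1.51306704, -0.00441112,
        1.31919326, -0.02718791]), 'joint_vel': array([-3.15077674e-04, -9.71675893e-05, -7.71131504e-04,  7.71260064e-06,
        1.58664248e-03,  1.46263959e-03,  7.61999939e-04]), 'tau': array([-1.27984049e-04, -3.79917312e+01,  1.46012041e-01, -2.30594516e+01,
        1.21963475e-02,  1.37818692e-02,  1.65750328e-05]), 'tcp_pos': array([ 0.16850551, -0.5227821 ,  0.23022387]), 'ee_rot': array([-0.10900019, -0.69836727, -0.11063094,  0.69868657]), 'contact_force': array([ 0.03363691, -0.95529034,  0.21744279]), 'wrist_torque': array([-0.02474398, -0.00142421,  0.01245626]), 'width': 0.08524311621020997}
scene [[479.97210704   0.         315.09190694]
 [  0.         479.97210704 193.91893045]
 [  0.           0.           1.        ]] [[-0.7139918  -0.39466145  0.57832348  1.2519453 ]
 [ 0.70012611 -0.39506466  0.59476663  0.79145739]
 [-0.00625629  0.82955786  0.55838572  0.80931719]
 [ 0.          0.          0.          1.        ]] ['pixels', 'K', 'extrinsics']
top [[512.04165002   0.         323.00296996]
 [  0.         512.04165002 199.19311903]
 [  0.           0.           1.        ]] [[ 1.69011913e-02  9.98008815e-01 -6.07680407e-02  4.37757550e-01]
 [-9.99855931e-01  1.69653838e-02  5.40516923e-04  3.43669305e-02]
 [ 1.57039379e-03  6.07501506e-02  9.98151769e-01  1.46249213e+00]
 [ 0.00000000e+00  0.00000000e+00  0.00000000e+00  1.00000000e+00]] ['pixels', 'K', 'extrinsics']
```

View pics/top0.png

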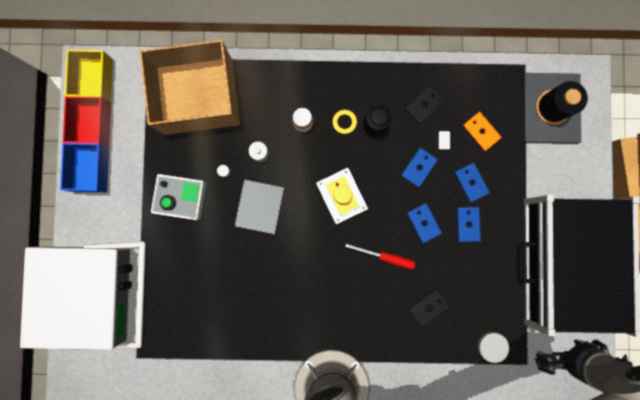

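View pics/scene0.png

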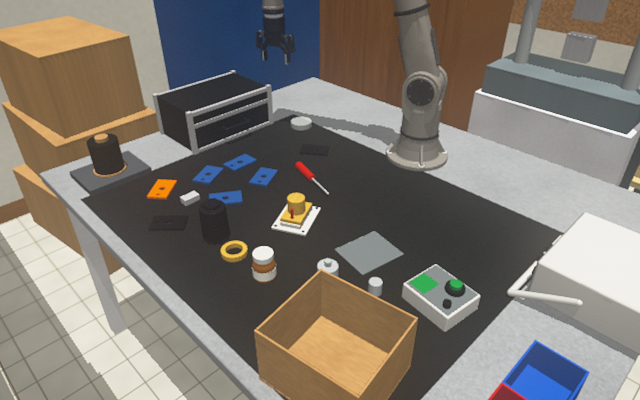

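```bash
cat > h.py <<'E'
import numpy as np, cv2
from rig import manip, viewer
from scipy.spatial.transform import Rotation as R
def p2w(c,uv,z):
    K,E=c["K"],c["extrinsics"]; uv=np.atleast_2d(uv).astype(float)
    d=np.c_[(uv[:,0]-K[0,2])/K[0,0],-(uv[:,1]-K[1,2])/K[1,1],-np.ones(len(uv))]@E[:3,:3].T
    o=E[:3,3]; return o+d*((z-o[2])/d[:,2])[:,None]
def w2p(c,P):
    K,E=c["K"],c["extrinsics"]; q=(np.atleast_2d(P)-E[:3,3])@E[:3,:3]
    return np.c_[K[0,0]*q[:,0]/-q[:,2]+K[0,2], K[1,1]*-q[:,1]/-q[:,2]+K[1,2]]
def rot(s): return R.from_quat(np.asarray(s["ee_rot"])[[1,2,3,0]]).as_matrix()
def crop(c,u0,u1,v0,v1,k,fn): cv2.imwrite(fn,cv2.resize(c["pixels"][v0:v1,u0:u1,::-1],None,fx=k,fy=k,interpolation=cv2.INTER_CUBIC))
def blobs(mask,amin):
    n,l,st,ce=cv2.connectedComponentsWithStats(mask.astype(np.uint8)); return [(l==i,st[i],ce[i]) for i in range(1,n) if st[i][4]>=amin]
def rect(m):
    cs,_=cv2.findContours(m.astype(np.uint8),cv2.RETR_EXTERNAL,cv2.CHAIN_APPROX_NONE); return max(cs,key=cv2.contourArea)[:,0,:].astype(float)
def plates(c,z=0.008):
    """blue plates: centre, yaw (pin direction), size; holes located as dark spots inside"""
    p=c["pixels"].astype(int); hsv=cv2.cvtColor(c["pixels"],cv2.COLOR_RGB2HSV)
    m=(hsv[...,0]>100)&(hsv[...,0]<125)&(hsv[...,1]>110)&(p[...,2]>90); out=[]
    for b,st,ce in blobs(m,150):
        if st[0]<150: continue
        w=p2w(c,rect(b),z)[:,:2]; (cx,cy),(a,h),an=cv2.minAreaRect((w*1e3).astype(np.float32))
        yaw=np.deg2rad(an if a>h else an+90); 
        u=np.array([np.cos(yaw),np.sin(yaw)]); best=[]
        for s in (1,-1):
            q=w2p(c,[[cx/1e3+s*.034*u[0],cy/1e3+s*.034*u[1],z]])[0]
            best.append(float(cv2.getRectSubPix(c["pixels"][...,2].copy(),(3,3),tuple(q.astype(float))).mean()))
        if best[1]<best[0]: yaw+=np.pi
        yaw=(yaw+np.pi)%(2*np.pi)-np.pi
        cen=p2w(c,ce,z)[0]
        out.append((round(cx,1),round(cy,1),round(float(np.rad2deg(yaw)),1),round(max(a,h)),round(min(a,h)),[round(x) for x in best],ce.round(1).tolist()))
    return out
def plan(x,y,z,yaw=None,s=None):
    """tool-frame increments to bring TCP to x,y,z (mm) with jaw axis (tool y) at yaw deg (mod 180)"""
    s=s or manip.observe(); M=rot(s); d=M.T@(np.array([x,y,z])-s["tcp_pos"]*1e3)
    cur=np.degrees(np.arctan2(M[1,1],M[0,1])); 
    t=None if yaw is None else -((yaw-cur+90)%180-90)   # tool x is down: + turn lowers world yaw
    print("inc before turn xyz",d.round(1),"turn",None if t is None else round(t,1),"curyaw",round(cur,1),"tcp",(s["tcp_pos"]*1e3).round(1),"t",round(s["time"],1)); return d,t
def st():
    s=manip.observe(); M=rot(s); print("tcp",(s["tcp_pos"]*1e3).round(1),"jawyaw",round(np.degrees(np.arctan2(M[1,1],M[0,1])),2),"toolx",M[:,0].round(4),"F",s["contact_force"].round(1),"w",round(s["width"]*1e3,1),"q",s["joints"].round(2),"t",round(s["time"],2)); return s
E
python3 - <<'E'
from h import *
st(); c=viewer.camera("top")
for o in plates(c): print(o)
crop(c,150,370,130,240,3.6,"pics/c1.png")
crop(c,395,495,90,250,4,"pics/c2.png")
print(w2p(c,[[0,0,0]]))
E
```

```text
tcp [ 168.5 -522.9  230.3] jawyaw -72.13 toolx [-8.e-04  2.e-03 -1.e+00] F [-0.1  0.8 -0.1] w 85.5 q [ 1.22  0.31  0.01  1.51 -0.    1.32 -0.03] t 0.1
(623.5, -239.4, -33.1, 98, 63, [188, 91], [419.1, 167.1])
(582.6, -390.3, 27.5, 99, 63, [93, 182], [471.8, 182.0])
(463.9, -254.8, 27.1, 99, 63, [91, 187], [424.2, 222.9])
(462.9, -381.1, 2.3, 98, 63, [86, 184], [468.6, 224.1])
[[331.81563231 387.22992935]]
```

View pics/c1.png

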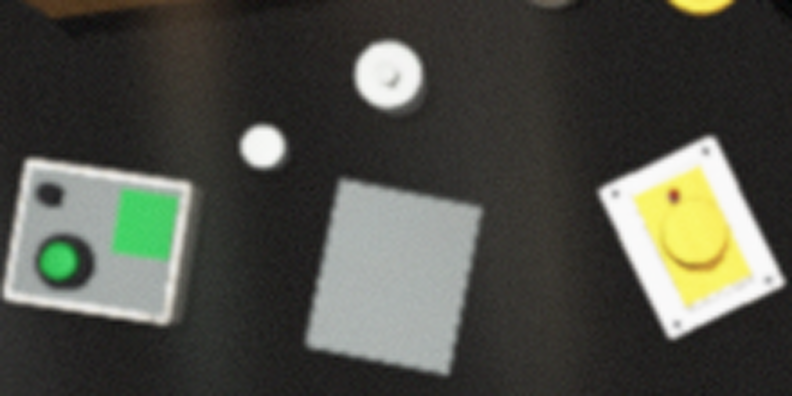

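View pics/c2.png

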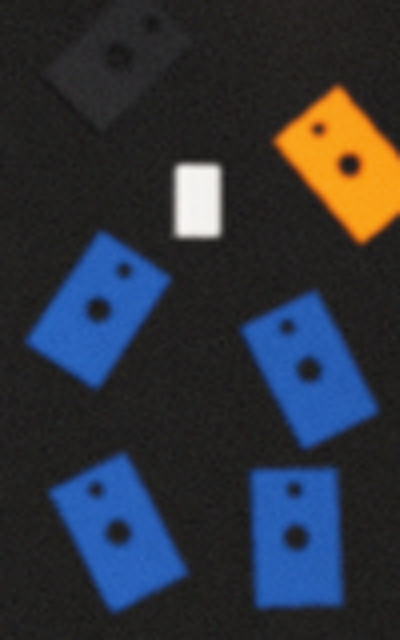

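Run:
```python
from h import *
c=viewer.camera("top"); px=c["pixels"]; hsv=cv2.cvtColor(px,cv2.COLOR_RGB2HSV)
def show(n,m,z,u0,u1,v0,v1):
    k=np.zeros(m.shape,bool); k[v0:v1,u0:u1]=m[v0:v1,u0:u1]
    b=max(blobs(k,30),key=lambda b:b[1][4]); w=(p2w(c,rect(b[0]),z)*1e3)[:,:2].astype(np.float32)
    r=cv2.minAreaRect(w); ci=cv2.minEnclosingCircle(w); print(n,"rect",np.round(r[0],1),np.round(r[1],1),round(r[2],1),"circ",np.round(ci[0],1),round(ci[1],1),"cen",(p2w(c,b[2],z)[0]*1e3).round(1))
V=hsv[...,2]; S=hsv[...,1]; H=hsv[...,0]
show("foot",V>130,.008,310,375,160,230)
y=(H>18)&(H<35)&(S>110)&(V>110)
show("flange",y,.030,315,375,165,225)
g=(H>50)&(H<90)&(S>90)&(V>70)
show("button",g,.055,150,176,190,215)
show("weight",V>160,.055,240,275,135,165)
show("smallwt",V>160,.035,210,235,160,182)
show("pad",(V>90),.004,230,290,175,240)
for z in (.074,): 
    b=px[165:225,315:375].copy()
cv2.imwrite("pics/c3.png",np.hstack([cv2.resize(px[165:225,315:375,::-1],None,fx=6,fy=6,interpolation=cv2.INTER_CUBIC),cv2.resize(px[185:220,150:185,::-1],(360,360),interpolation=cv2.INTER_CUBIC)]))
d=viewer.camera("scene"); 
cv2.imwrite("pics/c4.png",np.hstack([cv2.resize(d["pixels"][180:240,265:325,::-1],None,fx=6,fy=6,interpolation=cv2.INTER_CUBIC),cv2.resize(d["pixels"][250:340,390:480,::-1],(360,360),interpolation=cv2.INTER_CUBIC)]))
```

```text
foot rect [537.9 -18.8] [133.  102.7] 26.4 circ [537.9 -18.8] 80.8 cen [537.7 -18.9   8. ]
flange rect [537.8 -19.5] [90.5 55.4] 27.4 circ [537.8 -19.5] 50.9 cen [537.2 -19.4  30. ]
button rect [508.4 465.4] [27.8 27.5] 2.0 circ [508.2 465.6] 15.7 cen [508.3 465.7  55. ]
weight rect [655.5 217.3] [47.5 47.1] 1.4 circ [656.1 217.7] 25.2 cen [655.9 217.5  55. ]
smallwt rect [601.8 316.5] [28.2 30.9] 1.0 circ [600.6 316.4] 16.0 cen [601.4 316.5  35. ]
pad rect [503.4 215.9] [117.2 136.9] 79.7 circ [503.3 215. ] 87.2 cen [503.1 215.8   4. ]
```

View pics/c3.png

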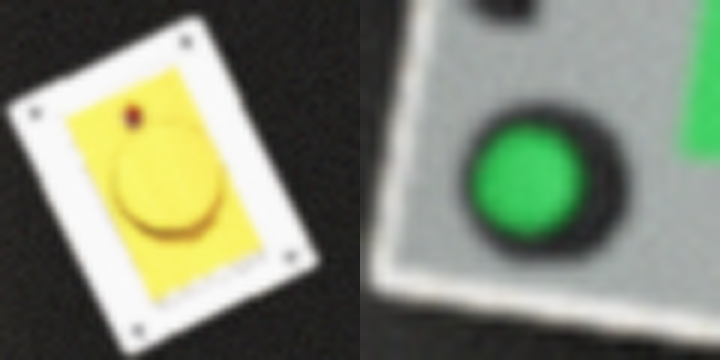

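Run:
```python
from h import *
plan(537.8,-19.1,150,26.6-90)
```

```text
inc before turn xyz [  81.2 -366.4 -506. ] turn -8.7 curyaw -72.1 tcp [ 168.6 -523.2  230.8] t 0.2
```

Request:
servo_tool --increments '[5,-22.9,-31.6,0,0,5,-22.9,-31.6,0,0,5,-22.9,-31.6,0,0,5,-22.9,-31.6,0,0,5,-22.9,-31.6,0,0,5,-22.9,-31.6,0,0,5,-22.9,-31.6,0,0,5,-22.9,-31.6,0,0,5,-22.9,-31.6,0,0,5,-22.9,-31.6,0,0]' --grip_force 40

```text
time: 1.25
tcp_pos: [0.3999, -0.2072, 0.1812]
ee_rot: [0.11, 0.699, 0.11, -0.698]
contact_force: [0.6, -0.1, 0.6]
width: 0.0855
```

Request:
servo_tool --increments '[5,-22.9,-31.6,0,0,5,-22.9,-31.6,0,0,5,-22.9,-31.6,0,0,5,-22.9,-31.6,0,0,5,-22.9,-31.6,0,0,5,-22.9,-31.6,0,0,0,0,0,-4.4,0,0,0,0,-4.3,0,0,0,0,0,0,0,0,0,0,0]'

```text
time: 2.25
tcp_pos: [0.5374, -0.02, 0.1512]
ee_rot: [-0.162, -0.688, -0.162, 0.688]
contact_force: [-0.3, 0.6, 0.4]
width: 0.0852
```

Run:
```python
from h import *
st();plan(537.8,-19.1,38,26.6-90)
```

```text
tcp [537.4 -20.  151.2] jawyaw -63.55 toolx [-3.e-04 -1.e-04 -1.e+00] F [-0.3  0.6  0.4] w 85.2 q [ 0.34  0.38 -0.44  1.66  0.17  1.14 -1.25] t 2.25
inc before turn xyz [113.2  -0.6  -0.7] turn -0.2 curyaw -63.6 tcp [537.4 -20.  151.2] t 2.2
```

Request:
servo_tool --increments '[25,-0.6,-0.7,0,0,25,0,0,0,0,25,0,0,0,0,20,0,0,0,0,12,0,0,0,0,6,0,0,0,0,0,0,0,0,255,0,0,0,0,255,0,0,0,0,255,0,0,0,0,255]' --grip_force 20

```text
time: 3.25
tcp_pos: [0.5392, -0.0191, 0.0397]
ee_rot: [0.163, 0.689, 0.162, -0.687]
contact_force: [0.2, -0.3, 4.0]
width: 0.05
```

Request:
servo_tool --increments '[0,0,0,0,255,0,0,0,0,255,0,0,0,0,255,0,0,0,0,255,0,0,0,0,255,0,0,0,0,255,0,0,0,0,255,0,0,0,0,255,0,0,0,0,255,0,0,0,0,255]'

```text
time: 4.25
tcp_pos: [0.5392, -0.0191, 0.0397]
ee_rot: [0.163, 0.689, 0.162, -0.687]
contact_force: [-0.8, -1.1, 6.0]
width: 0.0501
```

Run:
```python
from h import *
st()
```

```text
tcp [539.2 -19.1  39.7] jawyaw -63.45 toolx [ 2.9e-03 -7.0e-04 -1.0e+00] F [-0.8 -1.1  6. ] w 50.1 q [ 0.3   0.51 -0.4   1.78  0.25  0.9  -1.31] t 4.25
```

Request:
servo_tool --increments '[0,0,0,0,0,0,0,0,0,0,0,0,0,0,0,0,0,0,8,0,0,0,0,8,0,0,0,0,8,0,0,0,0,8,0,0,0,0,8,0,0,0,0,8,0,0,0,0,8,0]'

```text
time: 5.25
tcp_pos: [0.5375, -0.0185, 0.0379]
ee_rot: [0.182, -0.683, 0.181, 0.684]
contact_force: [-0.1, -0.7, 0.0]
width: 0.0853
```

Request:
servo_tool --increments '[0,0,0,8,0,0,0,0,8,0,0,0,0,8,0,0,0,0,8,0,0,0,0,2,0,0,0,0,0,255,0,0,0,0,255,0,0,0,0,255,0,0,0,0,255,0,0,0,0,255]'

```text
time: 6.25
tcp_pos: [0.5425, -0.0163, 0.0403]
ee_rot: [-0.373, 0.604, -0.368, -0.6]
contact_force: [3.4, 3.0, 2.6]
width: 0.0606
```

Run:
```python
from h import *
st()
```

```text
tcp [542.5 -16.3  40.3] jawyaw -153.26 toolx [ 0.0098  0.0028 -0.9999] F [3.4 3.  2.6] w 60.6 q [ 0.03  0.48 -0.04  1.78  0.02  0.87 -2.69] t 6.25
```

Request:
servo_tool --increments '[0,0,0,0,0,0,0,0,0,0,0,0,0,0,0,0,0,0,-7.5,0,0,0,0,-7.5,0,0,0,0,-7.5,0,0,0,0,-7.5,0,0,0,0,-7.5,0,0,0,0,-7.5,0,0,0,0,0,0]'

```text
time: 7.25
tcp_pos: [0.537, -0.0193, 0.0378]
ee_rot: [0.113, -0.697, 0.114, 0.699]
contact_force: [1.1, 0.1, 0.2]
width: 0.0857
```

Run:
```python
from h import *
st();plan(537.8,-19.1,40)
```

```text
tcp [537.  -19.3  37.8] jawyaw -108.47 toolx [-1.8e-03 -1.0e-04 -1.0e+00] F [1.1 0.1 0.2] w 85.7 q [ 0.17  0.49 -0.22  1.78  0.13  0.89 -2.  ] t 7.25
inc before turn xyz [-2.2 -0.5 -0.6] turn None curyaw -108.5 tcp [537.  -19.3  37.8] t 7.2
```

Request:
servo_tool --increments '[0,0,0,0,255,0,0,0,0,255,0,0,0,0,255,0,0,0,0,255,0,0,0,0,255,0,0,0,0,255,0,0,0,0,255,0,0,0,0,255,0,0,0,0,255,0,0,0,0,255]'

```text
time: 8.25
tcp_pos: [0.5373, -0.0204, 0.0384]
ee_rot: [0.113, -0.698, 0.114, 0.698]
contact_force: [-2.0, -5.1, 4.5]
width: 0.0496
```

Run:
```python
from h import *
st()
```

```text
tcp [537.3 -20.4  38.4] jawyaw -108.51 toolx [-0.0011 -0.002  -1.    ] F [-2.  -5.1  4.5] w 49.6 q [ 0.17  0.49 -0.22  1.78  0.13  0.89 -2.  ] t 8.25
```

Request:
servo_tool --increments '[0,0,0,0,255,0,0,0,0,255,-2,0,0,0,255,-4,0,0,0,255,-8,0,0,0,255,-10,0,0,0,255,-14,0,0,0,255,-14,0,0,0,255,-14,0,0,0,255,-14,0,0,0,255]' --grip_force 60

```text
time: 9.25
tcp_pos: [0.5378, -0.0157, 0.1188]
ee_rot: [0.114, -0.698, 0.111, 0.698]
contact_force: [-0.2, 0.3, -4.3]
width: 0.049
```

Run:
```python
from h import *
st();plan(503.4,215.9,118,-40)
```

```text
tcp [537.8 -15.7 118.8] jawyaw -108.3 toolx [-2.0e-04  3.7e-03 -1.0e+00] F [-0.2  0.3 -4.3] w 49.0 q [ 0.18  0.39 -0.23  1.7   0.1   1.06 -1.98] t 9.25
inc before turn xyz [   1.7 -209.1  105.3] turn -68.3 curyaw -108.3 tcp [537.8 -15.7 118.8] t 9.2
```

Request:
servo_tool --increments '[0,-15,7.5,0,255,0,-24,12,0,255,0,-24,12,0,255,0,-24,12,0,255,0,-24,12,0,255,0,-24,12,0,255,0,-24,12,0,255,0,-24,12,0,255,0,-18,9,0,255,0,-8,4.8,0,255]'

```text
time: 10.25
tcp_pos: [0.5019, 0.2186, 0.1184]
ee_rot: [0.113, -0.697, 0.109, 0.699]
contact_force: [-0.2, 0.0, -4.8]
width: 0.0489
```

Request:
servo_tool --increments '[0,0,0,5,255,0,0,0,5,255,0,0,0,5,255,0,0,0,5,255,15,0,0,0,255,20,0,0,0,255,20,0,0,0,255,10,0,0,0,255,0,0,0,0,255,0,0,0,0,255]'

```text
time: 11.25
tcp_pos: [0.5044, 0.2132, 0.0538]
ee_rot: [-0.233, 0.668, -0.232, -0.668]
contact_force: [-0.0, -0.3, -4.1]
width: 0.0489
```

Run:
```python
from h import *
st();plan(503.4,215.9,22.4)
c=viewer.camera("top"); crop(c,230,370,150,240,5.5,"pics/c5.png"); np.save("cell.npy",c["pixels"])
for o in plates(c): print(o)
```

```text
tcp [504.4 213.2  53.8] jawyaw -128.44 toolx [ 5.e-04  7.e-04 -1.e+00] F [-0.  -0.3 -4.1] w 48.9 q [-0.26  0.48 -0.23  1.74  0.13  0.93 -2.79] t 11.25
inc before turn xyz [31.4 -1.5  2.5] turn None curyaw -128.4 tcp [504.4 213.2  53.8] t 11.2
(623.3, -239.8, -33.0, 98, 62, [183, 88], [419.1, 167.1])
(582.5, -390.1, 27.5, 99, 63, [90, 176], [471.9, 182.0])
(463.9, -254.8, 27.1, 99, 63, [87, 181], [424.2, 222.8])
(462.9, -381.5, 1.0, 96, 62, [89, 178], [468.6, 224.2])
```

View pics/c5.png

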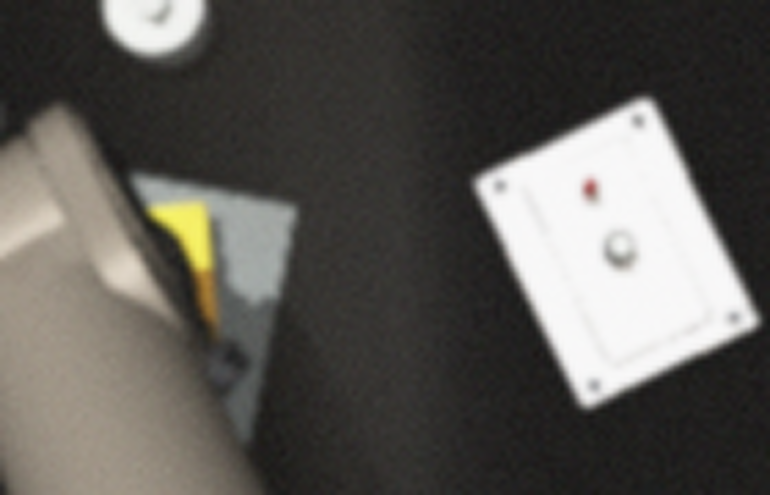

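Request:
servo_tool --increments '[12,-1.5,2.5,0,255,10,0,0,0,255,5,0,0,0,255,2,0,0,0,255,1,0,0,0,255,0.5,0,0,0,255,0.5,0,0,0,255,0,0,0,0,255,0,0,0,0,255,0,0,0,0,255]'

```text
time: 12.3
tcp_pos: [0.5033, 0.2155, 0.0228]
ee_rot: [-0.233, 0.668, -0.233, -0.668]
contact_force: [-0.8, -1.5, -0.7]
width: 0.0489
```

Run:
```python
from h import *
st();
c=viewer.camera("top"); px=c["pixels"]; k=px[165:225,310:375].astype(int)
v,u=np.where((k[...,0]-k[...,1]>35)); u=u+310;v=v+165; print("red px",len(u),u.mean().round(2),v.mean().round(2), "at z30..60",(p2w(c,[[u.mean(),v.mean()]],.04)*1e3).round(1),(p2w(c,[[u.mean(),v.mean()]],.06)*1e3).round(1))
g=cv2.cvtColor(px,cv2.COLOR_RGB2GRAY)
print(g[186:204,333:353])
print(w2p(c,[[.5378,-.0191,.02],[.5378,-.0191,.064],[.5378+.034*np.cos(.464),-.0191+.034*np.sin(.464),.06],[.5378+.034*np.cos(.464),-.0191+.034*np.sin(.464),.02]]).round(1))
```

```text
tcp [503.3 215.5  22.8] jawyaw -128.43 toolx [ 5.e-04 -0.e+00 -1.e+00] F [-0.8 -1.5 -0.7] w 48.9 q [-0.27  0.52 -0.22  1.77  0.15  0.86 -2.8 ] t 12.3
red px 4 336.5 183.5 at z30..60 [[568.8  -3.3  40. ]] [[567.   -2.8  60. ]]
[[248 245 238 213 190 200 233 245 248 247 248 247 248 247 247 243 243 246
  247 247]
 [248 248 245 237 228 229 239 246 248 248 247 247 248 247 247 246 245 245
  248 247]
 [247 247 248 246 244 245 245 247 248 248 248 247 247 247 247 247 245 244
  246 247]
 [247 248 248 247 247 247 247 247 247 248 247 247 247 248 248 247 245 244
  244 247]
 [248 247 247 248 247 247 247 246 245 245 245 247 247 247 248 248 246 243
  243 246]
 [247 248 247 248 248 247 246 242 237 234 235 240 245 247 248 247 247 245
  244 245]
 [247 248 247 248 247 246 242 228 213 214 217 227 241 246 247 248 247 246
  245 245]
 [247 247 248 248 248 245 233 206 216 232 230 220 230 245 247 247 247 247
  246 244]
 [247 247 248 247 247 245 223 193 220 237 237 223 227 243 247 248 247 248
  246 243]
 [247 247 247 247 247 244 219 176 202 228 227 206 212 239 246 248 247 247
  247 246]
 [247 247 247 247 247 245 223 164 157 180 183 173 196 235 245 247 248 247
  247 246]
 [247 247 247 247 247 246 234 195 150 137 145 173 211 237 246 248 248 247
  247 247]
 [246 247 247 248 248 247 244 230 197 173 177 199 229 243 247 247 247 248
  248 248]
 [244 246 247 248 248 248 247 243 236 226 224 229 238 246 247 247 247 248
  248 247]
 [242 246 247 247 247 247 247 247 246 244 244 245 246 247 247 248 247 248
  247 247]
 [244 246 247 248 248 247 248 247 247 246 248 247 248 247 248 247 248 247
  247 247]
 [244 244 246 246 247 247 248 248 247 247 247 248 248 247 248 247 248 248
  247 247]
 [246 243 243 247 247 247 247 247 247 247 247 247 248 248 248 247 248 248
  247 247]]
[[341.7 195.2]
 [342.3 194.1]
 [336.9 183.1]
 [336.5 184.4]]
```

Request:
servo_tool --increments '[0,0,0,0,0,0,0,0,0,0,0,0,0,0,0,-10,0,0,0,0,-30,0,0,0,0,-40,0,0,-8,0,-20,0,0,-8,0,0,0,0,-8,0,0,0,0,-8,0,0,0,0,-8,0]'

```text
time: 13.35
tcp_pos: [0.5035, 0.2157, 0.1236]
ee_rot: [0.012, 0.708, 0.012, -0.706]
contact_force: [-0.2, 0.4, -0.1]
width: 0.0854
```

Request:
servo_tool --increments '[0,0,0,-8,45,0,0,0,-8,45,0,0,0,-8,45,0,0,0,-1.5,45,0,0,0,0,45,0,0,0,0,45,0,0,0,0,45,0,0,0,0,45,0,0,0,0,45,0,0,0,0,45]'

```text
time: 14.35
tcp_pos: [0.503, 0.2155, 0.1222]
ee_rot: [-0.165, -0.687, -0.165, 0.688]
contact_force: [0.4, 0.9, -0.2]
width: 0.0703
```

Run:
```python
from h import *
st();plan(463.9,-254.8,100,27.1-90)
```

```text
tcp [503.  215.5 122.2] jawyaw -62.94 toolx [-1.e-04 -1.e-04 -1.e+00] F [ 0.4  0.9 -0.2] w 70.3 q [-0.08  0.44 -0.49  1.67  0.22  1.1  -1.72] t 14.35
inc before turn xyz [ 22.3 401.1 248.8] turn -0.0 curyaw -62.9 tcp [503.  215.5 122.2] t 14.3
```

Request:
servo_tool --increments '[2,38,23.5,0,45,2,38,23.5,0,45,2,38,23.5,0,45,2,38,23.5,0,45,2,38,23.5,0,45,2,38,23.5,0,45,2,38,23.5,0,45,2,38,23.5,0,45,2,38,23.5,0,45,2,38,23.5,0,45]'

```text
time: 15.35
tcp_pos: [0.4665, -0.2316, 0.1025]
ee_rot: [0.166, 0.688, 0.165, -0.687]
contact_force: [1.1, 0.7, -0.9]
width: 0.071
```

Request:
servo_tool --increments '[0,15,10,0,45,0,6,3.8,0,45,20,0,0,0,45,20,0,0,0,45,20,0,0,0,45,0,0,0,0,45,0,0,0,0,45,0,0,0,0,45,0,0,0,0,45,0,0,0,0,45]'

```text
time: 16.35
tcp_pos: [0.4647, -0.255, 0.0433]
ee_rot: [0.166, 0.688, 0.165, -0.687]
contact_force: [-0.7, 0.1, -0.8]
width: 0.0703
```

Run:
```python
from h import *
st();
c=viewer.camera("top"); px=c["pixels"]; hsv=cv2.cvtColor(px,cv2.COLOR_RGB2HSV)
crop(c,225,325,150,240,6,"pics/c6.png")
k=px[165:240,225:325].astype(int)
for o in plates(c): print(o)
plan(463.9,-254.8,4,27.1-90)
```

```text
tcp [ 464.7 -255.    43.3] jawyaw -62.93 toolx [ 0.0017 -0.001  -1.    ] F [-0.7  0.1 -0.8] w 70.3 q [ 0.69  0.47 -0.29  1.8   0.17  0.89 -0.77] t 16.35
(623.3, -239.7, -33.1, 98, 62, [183, 88], [419.1, 167.1])
(582.8, -390.4, 27.8, 99, 63, [90, 176], [471.9, 182.0])
(489.4, -241.1, -62.6, 61, 40, [55, 44], [417.6, 213.3])
inc before turn xyz [39.  -0.5  0.4] turn -0.0 curyaw -62.9 tcp [ 464.5 -255.    43. ] t 16.4
```

View pics/c6.png

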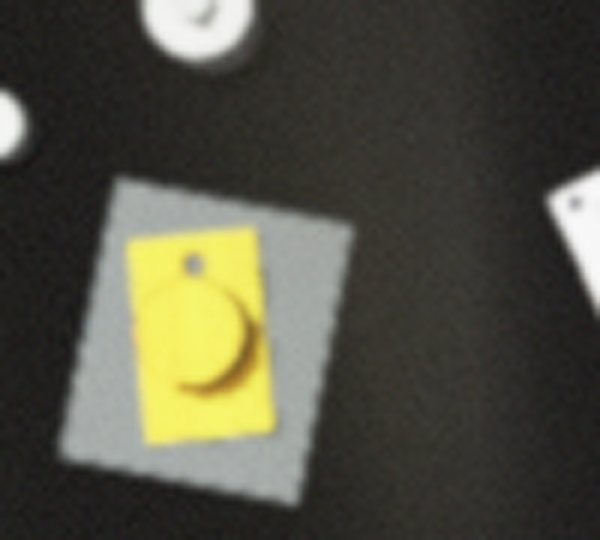

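Request:
servo_tool --increments '[15,-0.5,0.4,0,45,12,0,0,0,45,8,0,0,0,45,4,0,0,0,45,0,0,0,0,45,0,0,0,0,255,0,0,0,0,255,0,0,0,0,255,0,0,0,0,255,0,0,0,0,255]' --grip_force 30

```text
time: 17.4
tcp_pos: [0.4685, -0.2557, 0.008]
ee_rot: [0.168, 0.69, 0.163, -0.684]
contact_force: [0.1, 0.7, 14.8]
width: 0.0003
```

Run:
```python
from h import *
st();c=viewer.camera("top")
q=np.array([[127,240],[256,226],[276,430],[147,445]])/6+[225,150]-.42
w=p2w(c,q,.014)*1e3; print(w.round(1), w.mean(0).round(1))
```

```text
tcp [ 468.5 -255.7    8. ] jawyaw -62.88 toolx [ 0.0099 -0.0044 -0.9999] F [ 0.1  0.7 14.8] w 0.3 q [ 0.68  0.52 -0.28  1.83  0.19  0.81 -0.79] t 17.4
[[549.5 253.2  14. ]
 [557.2 192.4  14. ]
 [461.  180.7  14. ]
 [452.9 241.2  14. ]] [505.2 216.9  14. ]
```

Request:
servo_tool --increments '[-20,0,0,0,255,0,0,0,0,45,0,0,0,0,45,0,0,0,0,45,0,0,0,0,45,0,0,0,0,45,0,0,0,0,45,0,0,0,0,45,0,0,0,0,45,0,0,0,0,45]'

```text
time: 18.45
tcp_pos: [0.4634, -0.2545, 0.0233]
ee_rot: [-0.165, -0.687, -0.165, 0.687]
contact_force: [-0.3, 0.2, 0.1]
width: 0.0703
```

Run:
```python
from h import *
st();plan(462.7,-256,-5,27.1-90)
```

```text
tcp [ 463.4 -254.5   23.3] jawyaw -62.93 toolx [-1.e-04 -0.e+00 -1.e+00] F [-0.3  0.2  0.1] w 70.3 q [ 0.69  0.5  -0.28  1.82  0.18  0.85 -0.78] t 18.45
inc before turn xyz [28.3  1.   1.3] turn -0.0 curyaw -62.9 tcp [ 463.4 -254.5   23.3] t 18.4
```

Request:
servo_tool --increments '[12,1,1.3,0,45,8,0,0,0,45,4,0,0,0,45,2,0,0,0,45,2,0,0,0,45,0,0,0,0,45,0,0,0,0,45,0,0,0,0,45,0,0,0,0,45,0,0,0,0,45]'

```text
time: 19.45
tcp_pos: [0.4628, -0.2561, -0.0045]
ee_rot: [0.166, 0.688, 0.165, -0.687]
contact_force: [-0.5, 0.3, -0.6]
width: 0.0703
```

Request:
servo_tool --increments '[0,0,0,0,70,0,0,0,0,100,0,0,0,0,255,0,0,0,0,255,0,0,0,0,255,0,0,0,0,255,0,0,0,0,255,0,0,0,0,255,0,0,0,0,255,0,0,0,0,255]'

```text
time: 20.45
tcp_pos: [0.463, -0.2561, -0.0044]
ee_rot: [0.166, 0.688, 0.165, -0.687]
contact_force: [-0.3, 0.3, 5.5]
width: 0.0589
```

Run:
```python
from h import *
st()
```

```text
tcp [ 463.  -256.1   -4.4] jawyaw -62.93 toolx [ 6.e-04 -3.e-04 -1.e+00] F [-0.3  0.3  5.5] w 58.9 q [ 0.68  0.54 -0.27  1.84  0.2   0.79 -0.79] t 20.45
```

Request:
servo_tool --increments '[0,0,0,0,255,0,0,0,0,255,-3,0,0,0,255,-10,0,0,0,255,-20,0,0,0,255,-25,0,0,0,255,-20,0,0,0,255,-12,0,0,0,255,0,0,0,0,255,0,0,0,0,255]' --grip_force 60

```text
time: 21.45
tcp_pos: [0.4621, -0.2558, 0.0847]
ee_rot: [-0.165, -0.687, -0.166, 0.688]
contact_force: [-0.0, 0.3, -1.2]
width: 0.0583
```

Run:
```python
from h import *
st();plan(536.6,-20.3,80,26.6-90)
```

```text
tcp [ 462.1 -255.8   84.7] jawyaw -62.94 toolx [-1.e-03  4.e-04 -1.e+00] F [-0.   0.3 -1.2] w 58.3 q [ 0.71  0.42 -0.3   1.76  0.15  0.98 -0.75] t 21.45
inc before turn xyz [   4.7 -175.8 -173.5] turn 0.5 curyaw -62.9 tcp [ 462.1 -255.8   84.7] t 21.4
```

Request:
servo_tool --increments '[0,-12,-12,0.5,255,0,-26,-25.5,0,255,0,-26,-25.5,0,255,0,-26,-25.5,0,255,0,-26,-25.5,0,255,0,-26,-25.5,0,255,0,-22,-22,0,255,0,-12,-12,0,255,0,0,0,0,255,0,0,0,0,255]'

```text
time: 22.45
tcp_pos: [0.5378, -0.0218, 0.084]
ee_rot: [-0.163, -0.687, -0.162, 0.689]
contact_force: [-1.0, -1.0, -0.5]
width: 0.0582
```

Request:
servo_tool --increments '[0,0,0,0,255,0,0,0,0,255,0,0,0,0,255,0,0,0,0,255,0,0,0,0,255,0,0,0,0,255,0,0,0,0,255,0,0,0,0,255,0,0,0,0,255,0,0,0,0,255]'

```text
time: 23.45
tcp_pos: [0.539, -0.0209, 0.0853]
ee_rot: [-0.163, -0.688, -0.163, 0.688]
contact_force: [-1.0, 0.7, -0.6]
width: 0.058
```

Run:
```python
from h import *
st();plan(536.6,-20.3,15.6,26.6-90)
d=viewer.camera("scene"); crop(d,260,330,165,245,8,"pics/c7.png")
```

```text
tcp [539.  -20.9  85.3] jawyaw -63.43 toolx [-0. -0. -1.] F [-1.   0.7 -0.6] w 58.0 q [ 0.29  0.45 -0.37  1.73  0.19  1.   -1.26] t 23.45
inc before turn xyz [69.7 -1.6  1.9] turn -0.0 curyaw -63.4 tcp [539.  -20.9  85.3] t 23.4
```

View pics/c7.png

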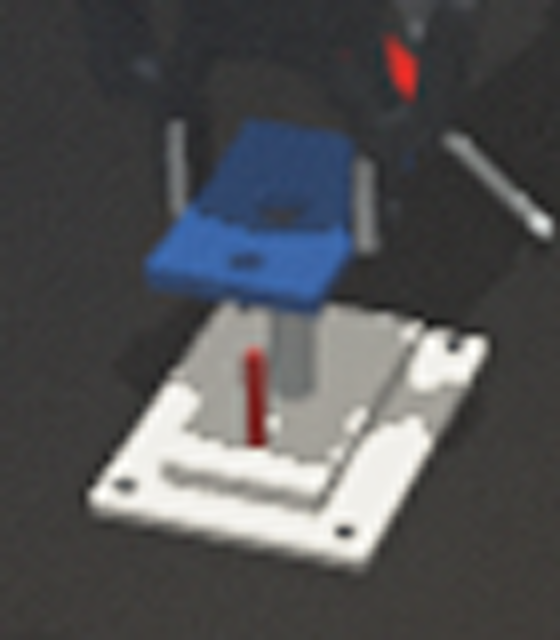

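Request:
servo_tool --increments '[8,-1.6,1.9,0,255,10,0,0,0,255,5,0,0,0,255,2,0,0,0,255,2,0,0,0,255,2,0,0,0,255,2,0,0,0,255,0,0,0,0,255,0,0,0,0,255,0,0,0,0,255]'

```text
time: 24.5
tcp_pos: [0.5368, -0.0204, 0.0545]
ee_rot: [0.163, 0.688, 0.162, -0.688]
contact_force: [0.2, -0.1, 0.3]
width: 0.0581
```

Run:
```python
from h import *
st();plan(536.6,-20.3,15.6,26.6-90)
```

```text
tcp [536.8 -20.4  54.5] jawyaw -63.43 toolx [ 4.e-04 -1.e-04 -1.e+00] F [ 0.2 -0.1  0.3] w 58.1 q [ 0.28  0.48 -0.36  1.77  0.21  0.93 -1.28] t 24.5
inc before turn xyz [38.9 -0.1  0.2] turn -0.0 curyaw -63.4 tcp [536.8 -20.4  54.5] t 24.5
```

Request:
servo_tool --increments '[4,0,0,0,255,5,0,0,0,255,6,0,0,0,255,6,0,0,0,255,6,0,0,0,255,5,0,0,0,255,3,0,0,0,255,2,0,0,0,255,1,0,0,0,255,0,0,0,0,255]'

```text
time: 25.5
tcp_pos: [0.5366, -0.0203, 0.0163]
ee_rot: [0.163, 0.688, 0.162, -0.688]
contact_force: [-0.0, 0.4, -0.1]
width: 0.0583
```

Run:
```python
from h import *
st()
```

```text
tcp [536.6 -20.3  16.3] jawyaw -63.43 toolx [ 0. -0. -1.] F [-0.   0.4 -0.1] w 58.3 q [ 0.27  0.53 -0.35  1.8   0.23  0.85 -1.3 ] t 25.5
```

Request:
servo_tool --increments '[0.5,0,0,0,255,0,0,0,0,45,0,0,0,0,45,0,0,0,0,45,0,0,0,0,45,-10,0,0,0,45,-20,0,0,0,45,-25,0,0,0,45,-20,0,0,0,45,-5,0,0,0,45]'

```text
time: 26.5
tcp_pos: [0.5389, -0.0201, 0.099]
ee_rot: [0.163, 0.69, 0.162, -0.686]
contact_force: [0.3, 0.4, 0.0]
width: 0.0701
```

Run:
```python
from h import *
st();c=viewer.camera("top")
P=plates(c)
for o in P: print(o)
d,t=plan(461.7,-382.5,80,1.5-90)
```

```text
tcp [538.9 -20.1  99. ] jawyaw -63.43 toolx [ 6.1e-03 -3.0e-04 -1.0e+00] F [0.3 0.4 0. ] w 70.1 q [ 0.29  0.43 -0.38  1.72  0.18  1.02 -1.26] t 26.5
(623.2, -239.2, -33.1, 99, 63, [190, 94], [419.1, 167.0])
(582.5, -390.1, 27.4, 99, 63, [94, 182], [471.8, 182.1])
(462.9, -381.0, 2.3, 98, 63, [87, 185], [468.6, 224.1])
inc before turn xyz [ 18.2 289.6 230.7] turn 25.1 curyaw -63.4 tcp [538.4 -20.2  98.4] t 26.6
```

Request:
servo_tool --increments '[0,18,14.4,0,45,0,35,28,0,45,0,35,28,0,45,0,35,28,0,45,0,35,28,0,45,0,35,28,0,45,0,35,28,0,45,4,35,28,0,45,8,18,14,0,45,6,8.6,6.3,0,45]'

```text
time: 27.55
tcp_pos: [0.4569, -0.386, 0.076]
ee_rot: [-0.16, -0.688, -0.161, 0.69]
contact_force: [0.0, 0.8, -0.2]
width: 0.0706
```

Request:
servo_tool --increments '[10,0,0,6.1,45,20,0,0,6.1,45,20,0,0,6.2,45,10,0,0,6.2,45,0,0,0,0,45,0,0,0,0,45,0,0,0,0,45,0,0,0,0,45,0,0,0,0,45,0,0,0,0,45]'

```text
time: 28.55
tcp_pos: [0.46, -0.3828, 0.0183]
ee_rot: [0.012, 0.707, 0.012, -0.707]
contact_force: [-0.1, -0.5, 0.2]
width: 0.0701
```

Run:
```python
from h import *
st();plan(461.7,-382.4,-5,2-90)
```

```text
tcp [ 460.  -382.8   18.3] jawyaw -88.03 toolx [ 6.e-04 -4.e-04 -1.e+00] F [-0.1 -0.5  0.2] w 70.1 q [ 0.77  0.61 -0.15  1.63  0.11  0.91 -0.96] t 28.55
inc before turn xyz [23.3 -0.3 -1.7] turn -0.0 curyaw -88.0 tcp [ 460.  -382.8   18.3] t 28.6
```

Request:
servo_tool --increments '[10,-0.3,-1.7,0,45,6,0,0,0,45,4,0,0,0,45,3.3,0,0,0,45,0,0,0,0,45,0,0,0,0,70,0,0,0,0,100,0,0,0,0,255,0,0,0,0,255,0,0,0,0,255]' --grip_force 30

```text
time: 29.55
tcp_pos: [0.4622, -0.3829, -0.0046]
ee_rot: [0.013, 0.708, 0.012, -0.706]
contact_force: [0.7, -0.8, 5.7]
width: 0.0591
```

Run:
```python
from h import *
st()
```

```text
tcp [ 462.2 -382.9   -4.6] jawyaw -88.04 toolx [ 0.0016 -0.0014 -1.    ] F [ 0.7 -0.8  5.7] w 59.1 q [ 0.76  0.64 -0.15  1.64  0.11  0.87 -0.96] t 29.55
```

Request:
servo_tool --increments '[0,0,0,0,255,0,0,0,0,255,-3,0,0,0,255,-10,0,0,0,255,-20,0,0,0,255,-25,0,0,0,255,-20,0,0,0,255,-12,0,0,0,255,0,0,0,0,255,0,0,0,0,255]' --grip_force 60

```text
time: 30.55
tcp_pos: [0.4609, -0.3818, 0.0838]
ee_rot: [-0.012, -0.707, -0.012, 0.707]
contact_force: [0.3, 1.1, -2.1]
width: 0.0583
```

Run:
```python
from h import *
st();plan(536.6,-20.3,85.5,26.6-90)
```

```text
tcp [ 460.9 -381.8   83.8] jawyaw -88.03 toolx [-1.2e-03  8.0e-04 -1.0e+00] F [ 0.3  1.1 -2.1] w 58.3 q [ 0.77  0.53 -0.16  1.57  0.09  1.05 -0.95] t 30.55
inc before turn xyz [  -1.5 -358.7  -88.1] turn -24.6 curyaw -88.0 tcp [ 460.9 -381.8   83.8] t 30.6
```

Request:
servo_tool --increments '[-1.5,-18,-4.4,0,255,0,-40,-9.8,0,255,0,-40,-9.8,0,255,0,-40,-9.8,0,255,0,-40,-9.8,0,255,0,-40,-9.8,0,255,0,-40,-9.8,0,255,0,-40,-9.8,0,255,0,-40,-9.8,0,255,0,-20.7,-5.1,0,255]'

```text
time: 31.55
tcp_pos: [0.5358, -0.0132, 0.0851]
ee_rot: [-0.013, -0.706, -0.016, 0.708]
contact_force: [0.6, -0.6, -0.5]
width: 0.0581
```

Request:
servo_tool --increments '[0,0,0,-6.1,255,0,0,0,-6.1,255,0,0,0,-6.2,255,0,0,0,-6.2,255,5,0,0,0,255,5,0,0,0,255,2,0,0,0,255,0,0,0,0,255,0,0,0,0,255,0,0,0,0,255]'

```text
time: 32.55
tcp_pos: [0.5372, -0.0207, 0.0741]
ee_rot: [0.162, 0.688, 0.162, -0.688]
contact_force: [-0.6, -0.4, -0.7]
width: 0.0582
```

Run:
```python
from h import *
st();plan(536.6,-20.3,55,26.6-90)
```

```text
tcp [537.2 -20.7  74.1] jawyaw -63.45 toolx [ 4.e-04 -1.e-04 -1.e+00] F [-0.6 -0.4 -0.7] w 58.2 q [ 0.28  0.45 -0.36  1.75  0.19  0.97 -1.26] t 32.55
inc before turn xyz [19.1 -0.6  0.4] turn -0.1 curyaw -63.5 tcp [537.2 -20.7  74.1] t 32.5
```

Request:
servo_tool --increments '[6,-0.6,0,0,255,5,0,0,0,255,3,0,0,0,255,2,0,0,0,255,2,0,0,0,255,1,0,0,0,255,0,0,0,0,255,0,0,0,0,255,0,0,0,0,255,0,0,0,0,255]'

```text
time: 33.55
tcp_pos: [0.5369, -0.0201, 0.0551]
ee_rot: [0.163, 0.688, 0.162, -0.688]
contact_force: [0.3, -0.1, -0.5]
width: 0.0581
```

Run:
```python
from h import *
st()
```

```text
tcp [536.9 -20.1  55.1] jawyaw -63.43 toolx [ 4.e-04 -0.e+00 -1.e+00] F [ 0.3 -0.1 -0.5] w 58.1 q [ 0.27  0.48 -0.35  1.77  0.2   0.93 -1.27] t 33.55
```

Request:
servo_tool --increments '[4,0,0,0,255,6,0,0,0,255,7,0,0,0,255,6,0,0,0,255,4,0,0,0,255,2,0,0,0,255,1,0,0,0,255,1,0,0,0,255,0,0,0,0,255,0,0,0,0,255]'

```text
time: 34.55
tcp_pos: [0.5369, -0.0202, 0.0242]
ee_rot: [0.163, 0.688, 0.162, -0.688]
contact_force: [-0.8, 0.6, 0.1]
width: 0.0581
```

Request:
servo_tool --increments '[0,0,0,0,255,0,0,0,0,45,0,0,0,0,45,0,0,0,0,45,0,0,0,0,45,-10,0,0,0,45,-20,0,0,0,45,-25,0,0,0,45,-15,0,0,0,45,-5,0,0,0,45]'

```text
time: 35.55
tcp_pos: [0.5385, -0.02, 0.1017]
ee_rot: [0.163, 0.69, 0.162, -0.687]
contact_force: [0.5, -0.0, 0.5]
width: 0.0703
```

Run:
```python
from h import *
st();c=viewer.camera("top")
for o in plates(c): print(o)
d,t=plan(581.4,-391.4,80,27.5-90)
d,t=plan(622,-240.6,80,-33.1-90)
d=viewer.camera("scene"); crop(d,230,330,160,260,6,"pics/c8.png")
```

```text
tcp [538.5 -20.  101.7] jawyaw -63.43 toolx [ 4.9e-03 -2.0e-04 -1.0e+00] F [ 0.5 -0.   0.5] w 70.3 q [ 0.28  0.42 -0.37  1.72  0.17  1.03 -1.25] t 35.55
(623.5, -239.4, -33.1, 98, 63, [190, 92], [419.1, 167.0])
(582.6, -390.1, 27.4, 99, 63, [94, 183], [471.8, 182.0])
inc before turn xyz [ 21.7 351.3 127.5] turn -0.9 curyaw -63.4 tcp [538.2 -20.1 101.4] t 35.6
inc before turn xyz [ 21.8 234.6  23.8] turn 59.7 curyaw -63.4 tcp [538.2 -20.1 101.4] t 35.6
```

View pics/c8.png

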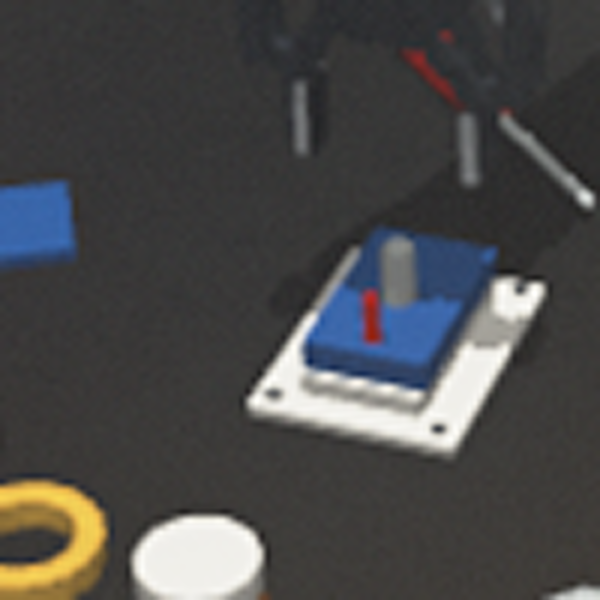

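Request:
servo_tool --increments '[0,20,7.3,-0.9,45,0,39,14.2,0,45,0,39,14.2,0,45,0,39,14.2,0,45,0,39,14.2,0,45,0,39,14.2,0,45,0,39,14.2,0,45,0,39,14.2,0,45,8,39,14.2,0,45,13,19.3,6.6,0,45]'

```text
time: 36.65
tcp_pos: [0.5837, -0.3969, 0.0769]
ee_rot: [-0.167, -0.687, -0.165, 0.688]
contact_force: [0.1, -0.7, -0.0]
width: 0.0704
```

Request:
servo_tool --increments '[10,0,0,0,45,20,0,0,0,45,20,0,0,0,45,10,0,0,0,45,0,0,0,0,45,0,0,0,0,45,0,0,0,0,45,0,0,0,0,45,0,0,0,0,45,0,0,0,0,45]'

```text
time: 37.65
tcp_pos: [0.5856, -0.3909, 0.0186]
ee_rot: [0.168, 0.687, 0.168, -0.687]
contact_force: [0.2, -0.0, -0.2]
width: 0.0702
```

Run:
```python
from h import *
st();plan(581.4,-391.3,-5,27.4-90)
```

```text
tcp [ 585.6 -390.9   18.6] jawyaw -62.54 toolx [ 8.e-04 -6.e-04 -1.e+00] F [ 0.2 -0.  -0.2] w 70.2 q [ 0.71  0.81 -0.25  1.27  0.2   1.09 -0.66] t 37.65
inc before turn xyz [23.6 -1.6  3.9] turn 0.1 curyaw -62.5 tcp [ 585.6 -390.9   18.6] t 37.6
```

Request:
servo_tool --increments '[10,-1.6,3.9,0,45,6,0,0,0,45,4,0,0,0,45,3.6,0,0,0,45,0,0,0,0,45,0,0,0,0,70,0,0,0,0,100,0,0,0,0,255,0,0,0,0,255,0,0,0,0,255]' --grip_force 30

```text
time: 38.65
tcp_pos: [0.582, -0.3916, -0.0045]
ee_rot: [0.168, 0.687, 0.167, -0.686]
contact_force: [0.8, -0.6, 5.5]
width: 0.0588
```

Run:
```python
from h import *
st()
```

```text
tcp [ 582.  -391.6   -4.5] jawyaw -62.53 toolx [ 0.002  -0.0012 -1.    ] F [ 0.8 -0.6  5.5] w 58.8 q [ 0.71  0.82 -0.25  1.3   0.21  1.04 -0.66] t 38.65
```

Request:
servo_tool --increments '[0,0,0,0,255,0,0,0,0,255,-3,0,0,0,255,-10,0,0,0,255,-20,0,0,0,255,-25,0,0,0,255,-20,0,0,0,255,-12,0,0,0,255,0,0,0,0,255,0,0,0,0,255]' --grip_force 60

```text
time: 39.65
tcp_pos: [0.5805, -0.3907, 0.0835]
ee_rot: [-0.168, -0.686, -0.168, 0.687]
contact_force: [0.2, 0.1, -1.6]
width: 0.058
```

Run:
```python
from h import *
st();plan(536.6,-20.3,85.5,26.6-90)
```

```text
tcp [ 580.5 -390.7   83.5] jawyaw -62.52 toolx [-1.5e-03  8.0e-04 -1.0e+00] F [ 0.2  0.1 -1.6] w 58.0 q [ 0.71  0.74 -0.26  1.23  0.19  1.2  -0.64] t 39.65
inc before turn xyz [  -1.6 -348.9 -131.9] turn 0.9 curyaw -62.5 tcp [ 580.5 -390.7   83.5] t 39.6
```

Request:
servo_tool --increments '[-1.5,-18,-6.8,0.9,255,0,-38,-14.4,0,255,0,-38,-14.4,0,255,0,-38,-14.4,0,255,0,-38,-14.4,0,255,0,-38,-14.4,0,255,0,-38,-14.4,0,255,0,-38,-14.4,0,255,0,-38,-14.4,0,255,0,-22,-8,0,255]'

```text
time: 40.65
tcp_pos: [0.5411, -0.0203, 0.0844]
ee_rot: [-0.163, -0.687, -0.165, 0.689]
contact_force: [1.2, 1.5, -1.1]
width: 0.0576
```

Request:
servo_tool --increments '[0,-5,-2,0,255,0,0,0,0,255,0,0,0,0,255,0,0,0,0,255,5,0,0,0,255,5,0,0,0,255,2,0,0,0,255,0,0,0,0,255,0,0,0,0,255,0,0,0,0,255]'

```text
time: 41.65
tcp_pos: [0.543, -0.0199, 0.074]
ee_rot: [0.163, 0.688, 0.162, -0.688]
contact_force: [-0.1, -0.3, -0.9]
width: 0.0582
```

Run:
```python
from h import *
st();plan(536.9,-20.1,55,26.6-90)
```

```text
tcp [543.  -19.9  74. ] jawyaw -63.42 toolx [ 4.e-04 -0.e+00 -1.e+00] F [-0.1 -0.3 -0.9] w 58.2 q [ 0.27  0.46 -0.35  1.73  0.18  0.98 -1.26] t 41.65
inc before turn xyz [19.  -2.5  5.5] turn -0.0 curyaw -63.4 tcp [543.  -19.9  74. ] t 41.6
```

Request:
servo_tool --increments '[2,-2.5,5.5,0,255,6,0,0,0,255,3,0,0,0,255,3,0,0,0,255,2,0,0,0,255,2,0,0,0,255,1,0,0,0,255,0,0,0,0,255,0,0,0,0,255,0,0,0,0,255]'

```text
time: 42.65
tcp_pos: [0.5369, -0.0201, 0.055]
ee_rot: [0.163, 0.688, 0.162, -0.688]
contact_force: [0.1, 0.7, -0.8]
width: 0.0576
```

Run:
```python
from h import *
st()
```

```text
tcp [536.9 -20.1  55. ] jawyaw -63.43 toolx [ 3.e-04 -0.e+00 -1.e+00] F [ 0.1  0.7 -0.8] w 57.6 q [ 0.26  0.48 -0.34  1.77  0.19  0.93 -1.27] t 42.65
```

Free again. Down to 32.2 mm (third plate), release, rise.

Request:
servo_tool --increments '[4,0,0,0,255,5,0,0,0,255,5,0,0,0,255,4,0,0,0,255,2,0,0,0,255,1.5,0,0,0,255,1,0,0,0,255,0.3,0,0,0,255,0,0,0,0,255,0,0,0,0,255]'

```text
time: 43.65
tcp_pos: [0.5369, -0.0201, 0.0322]
ee_rot: [0.163, 0.688, 0.162, -0.688]
contact_force: [-0.8, -0.4, -0.6]
width: 0.058
```

Request:
servo_tool --increments '[0,0,0,0,255,0,0,0,0,45,0,0,0,0,45,0,0,0,0,45,0,0,0,0,45,-10,0,0,0,45,-20,0,0,0,45,-25,0,0,0,45,-10,0,0,0,45,0,0,0,0,45]'

```text
time: 44.65
tcp_pos: [0.5385, -0.0201, 0.0992]
ee_rot: [0.163, 0.69, 0.162, -0.687]
contact_force: [0.0, 1.3, -0.4]
width: 0.0702
```

Run:
```python
from h import *
st();c=viewer.camera("top")
for o in plates(c): print(o)
d,t=plan(622.2,-240.6,80,-33.1-90)
```

```text
tcp [538.5 -20.1  99.2] jawyaw -63.43 toolx [ 4.7e-03 -3.0e-04 -1.0e+00] F [ 0.   1.3 -0.4] w 70.2 q [ 0.28  0.42 -0.36  1.72  0.17  1.02 -1.25] t 44.65
(623.5, -239.4, -33.1, 98, 63, [190, 92], [419.1, 167.0])
inc before turn xyz [ 17.9 235.1  22.6] turn 59.7 curyaw -63.4 tcp [537.2 -20.2  97.7] t 44.7
```

Request:
servo_tool --increments '[0,15,1.5,0,45,0,35,3.5,0,45,0,38,3.6,0,45,0,38,3.6,0,45,0,38,3.6,0,45,0,36,3.5,0,45,8,25,2.3,0,45,10,10,1,0,45,0,0,0,7.5,45,0,0,0,7.5,45]'

```text
time: 45.7
tcp_pos: [0.6199, -0.2402, 0.0762]
ee_rot: [-0.068, -0.702, -0.07, 0.705]
contact_force: [0.9, -0.7, -0.6]
width: 0.0705
```

Request:
servo_tool --increments '[10,0,0,7.5,45,10,0,0,7.5,45,10,0,0,7.5,45,10,0,0,7.5,45,10,0,0,7.5,45,10,0,0,7.2,45,0,0,0,0,45,0,0,0,0,45,0,0,0,0,45,0,0,0,0,45]'

```text
time: 46.7
tcp_pos: [0.622, -0.2405, 0.0196]
ee_rot: [-0.201, 0.678, -0.201, -0.678]
contact_force: [0.3, -0.6, -0.0]
width: 0.0705
```

Run:
```python
from h import *
st();plan(622.2,-240.6,-5,-33.1-90)
```

```text
tcp [ 622.  -240.5   19.6] jawyaw -123.06 toolx [ 1.e-03 -1.e-04 -1.e+00] F [ 0.3 -0.6 -0. ] w 70.5 q [ 0.37  0.72 -0.04  1.41  0.03  1.01 -1.82] t 46.7
inc before turn xyz [24.6 -0.  -0.2] turn 0.0 curyaw -123.1 tcp [ 622.  -240.5   19.6] t 46.7
```

Request:
servo_tool --increments '[10,0,0,0,45,6,0,0,0,45,5,0,0,0,45,3.6,0,0,0,45,0,0,0,0,45,0,0,0,0,70,0,0,0,0,100,0,0,0,0,255,0,0,0,0,255,0,0,0,0,255]' --grip_force 30

```text
time: 47.7
tcp_pos: [0.6226, -0.2407, -0.0045]
ee_rot: [-0.201, 0.679, -0.202, -0.677]
contact_force: [0.7, -0.3, 5.0]
width: 0.0592
```

Run:
```python
from h import *
st()
```

```text
tcp [ 622.6 -240.7   -4.5] jawyaw -123.12 toolx [ 2.1e-03 -8.0e-04 -1.0e+00] F [ 0.7 -0.3  5. ] w 59.2 q [ 0.37  0.75 -0.04  1.42  0.03  0.97 -1.83] t 47.7
```

Request:
servo_tool --increments '[0,0,0,0,255,0,0,0,0,255,-3,0,0,0,255,-10,0,0,0,255,-20,0,0,0,255,-25,0,0,0,255,-20,0,0,0,255,-12,0,0,0,255,0,0,0,0,255,0,0,0,0,255]' --grip_force 60

```text
time: 48.7
tcp_pos: [0.621, -0.2402, 0.0836]
ee_rot: [0.202, -0.677, 0.202, 0.678]
contact_force: [0.1, -0.4, -1.1]
width: 0.0583
```

Run:
```python
from h import *
st();plan(536.6,-20.3,85.5,26.6-90)
```

```text
tcp [ 621.  -240.2   83.6] jawyaw -123.13 toolx [-1.6e-03  5.0e-04 -1.0e+00] F [ 0.1 -0.4 -1.1] w 58.3 q [ 0.37  0.65 -0.04  1.35  0.02  1.14 -1.82] t 48.7
inc before turn xyz [  -1.6 -138.   190.8] turn -59.7 curyaw -123.1 tcp [ 621.  -240.2   83.6] t 48.7
```

Request:
servo_tool --increments '[-1.6,-10,13.8,0,255,0,-21,29,0,255,0,-21,29,0,255,0,-21,29,0,255,0,-21,29,0,255,0,-21,29,0,255,0,-15,21,0,255,0,-8,11,0,255,0,0,0,-7.5,255,0,0,0,-7.5,255]'

```text
time: 49.7
tcp_pos: [0.5366, -0.0208, 0.0851]
ee_rot: [0.109, -0.698, 0.11, 0.699]
contact_force: [0.1, -1.5, -0.0]
width: 0.0578
```

Request:
servo_tool --increments '[0,0,0,-7.5,255,0,0,0,-7.5,255,0,0,0,-7.5,255,0,0,0,-7.5,255,0,0,0,-7.5,255,4,0,0,-7.2,255,6,0,0,0,255,2,0,0,0,255,0,0,0,0,255,0,0,0,0,255]'

```text
time: 50.7
tcp_pos: [0.5372, -0.0208, 0.0739]
ee_rot: [-0.162, -0.688, -0.162, 0.688]
contact_force: [0.0, 0.0, 0.1]
width: 0.0576
```

Run:
```python
from h import *
st();plan(536.9,-20.1,55,26.6-90)
```

```text
tcp [537.2 -20.8  73.9] jawyaw -63.5 toolx [-4.e-04 -2.e-04 -1.e+00] F [0.  0.  0.1] w 57.6 q [ 0.24  0.45 -0.31  1.75  0.16  0.97 -1.24] t 50.7
inc before turn xyz [18.9 -0.7 -0. ] turn -0.1 curyaw -63.5 tcp [537.2 -20.8  73.9] t 50.7
```

Request:
servo_tool --increments '[2,-0.7,0,0,255,6,0,0,0,255,3,0,0,0,255,3,0,0,0,255,2,0,0,0,255,2,0,0,0,255,1,0,0,0,255,0,0,0,0,255,0,0,0,0,255,0,0,0,0,255]'

```text
time: 51.7
tcp_pos: [0.5371, -0.02, 0.0552]
ee_rot: [0.162, 0.688, 0.162, -0.688]
contact_force: [-0.8, 0.2, -0.3]
width: 0.0576
```

Run:
```python
from h import *
st()
```

```text
tcp [537.1 -20.   55.2] jawyaw -63.44 toolx [ 2.e-04 -1.e-04 -1.e+00] F [-0.8  0.2 -0.3] w 57.6 q [ 0.23  0.47 -0.3   1.77  0.17  0.93 -1.25] t 51.7
```

Request:
servo_tool --increments '[4,0,0,0,255,5,0,0,0,255,3,0,0,0,255,2,0,0,0,255,1,0,0,0,255,0,0,0,0,255,0,0,0,0,255,0,0,0,0,255,0,0,0,0,45,0,0,0,0,45]'

```text
time: 52.7
tcp_pos: [0.5373, -0.0198, 0.0403]
ee_rot: [0.162, 0.688, 0.162, -0.688]
contact_force: [0.2, 0.1, 0.6]
width: 0.07
```

Request:
servo_tool --increments '[0,0,0,0,45,0,0,0,0,45,-10,0,0,0,0,-20,0,0,0,0,-25,0,0,0,0,-20,0,0,0,0,-10,0,0,0,0,0,0,0,0,0,0,0,0,0,0,0,0,0,0,0]'

```text
time: 53.7
tcp_pos: [0.5359, -0.02, 0.1238]
ee_rot: [-0.162, -0.687, -0.163, 0.689]
contact_force: [0.0, -0.1, -0.3]
width: 0.0851
```

Run:
```python
from h import *
st();c=viewer.camera("top")
for o in plates(c): print(o)
plan(503.4,215.6,100,6.7-90)
```

```text
tcp [535.9 -20.  123.8] jawyaw -63.43 toolx [-0.0027  0.     -1.    ] F [ 0.  -0.1 -0.3] w 85.1 q [ 0.25  0.39 -0.32  1.7   0.14  1.08 -1.22] t 53.7
inc before turn xyz [  23.9 -225.3  -76.3] turn 19.9 curyaw -63.4 tcp [536.  -20.  123.8] t 53.8
```

Request:
servo_tool --increments '[0,-15,-5,0,0,0,-35,-12,0,0,0,-38,-13,0,0,0,-38,-13,0,0,0,-38,-13,0,0,0,-36,-12,0,0,0,-18,-6,0,0,0,-7.3,-2.3,0,0,0,0,0,7,0,0,0,0,7,0]'

```text
time: 54.75
tcp_pos: [0.5044, 0.2143, 0.1242]
ee_rot: [-0.076, -0.703, -0.075, 0.704]
contact_force: [0.9, -0.1, 0.2]
width: 0.0855
```

Request:
servo_tool --increments '[10,0,0,5.9,0,15,0,0,0,0,15,0,0,0,0,0,0,0,0,0,0,0,0,0,0,0,0,0,0,0,0,0,0,0,0,0,0,0,0,0,0,0,0,0,0,0,0,0,0,0]'

```text
time: 55.75
tcp_pos: [0.5045, 0.2158, 0.0853]
ee_rot: [0.041, 0.706, 0.041, -0.706]
contact_force: [0.2, 0.1, 0.5]
width: 0.0857
```

Run:
```python
from h import *
st();plan(503.4,215.6,26,6.7-90)
c=viewer.camera("top"); crop(c,305,380,155,235,7,"pics/c9.png")
```

```text
tcp [504.5 215.8  85.3] jawyaw -83.32 toolx [ 3.e-04  1.e-04 -1.e+00] F [0.2 0.1 0.5] w 85.7 q [-0.2   0.46 -0.32  1.71  0.17  1.   -2.03] t 55.75
inc before turn xyz [59.3  0.   1.2] turn -0.0 curyaw -83.3 tcp [504.5 215.8  85.3] t 55.8
```

View pics/c9.png

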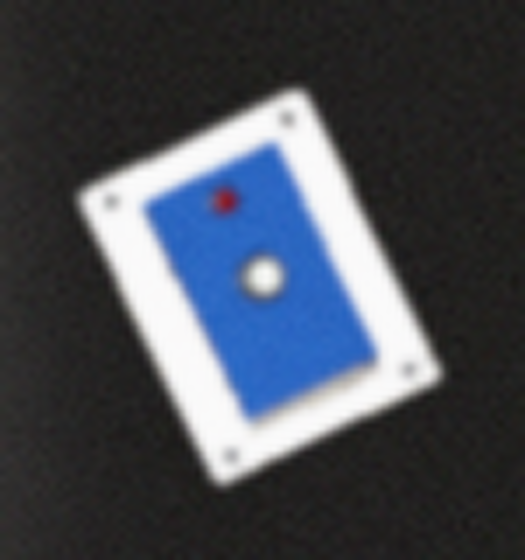

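Request:
servo_tool --increments '[20,0,1.2,0,0,20,0,0,0,0,12,0,0,0,0,7,0,0,0,0,0,0,0,0,0,0,0,0,0,255,0,0,0,0,255,0,0,0,0,255,0,0,0,0,255,0,0,0,0,255]' --grip_force 20

```text
time: 56.8
tcp_pos: [0.504, 0.2157, 0.0272]
ee_rot: [0.041, 0.707, 0.041, -0.705]
contact_force: [-0.7, -0.9, 6.0]
width: 0.05
```

Run:
```python
from h import *
st()
```

```text
tcp [504.  215.7  27.2] jawyaw -83.33 toolx [ 1.7e-03  3.0e-04 -1.0e+00] F [-0.7 -0.9  6. ] w 50.0 q [-0.21  0.53 -0.3   1.76  0.2   0.88 -2.06] t 56.8
```

Request:
servo_tool --increments '[0,0,0,0,255,0,0,0,0,255,-3,0,0,0,255,-10,0,0,0,255,-20,0,0,0,255,-25,0,0,0,255,-20,0,0,0,255,-12,0,0,0,255,0,0,0,0,255,0,0,0,0,255]' --grip_force 60

```text
time: 57.8
tcp_pos: [0.5025, 0.2151, 0.1152]
ee_rot: [-0.041, -0.705, -0.041, 0.707]
contact_force: [-1.1, -0.3, -4.6]
width: 0.0486
```

Run:
```python
from h import *
st();plan(536.6,-20.3,116,26.6-90)
```

```text
tcp [502.5 215.1 115.2] jawyaw -83.33 toolx [-1.7e-03 -8.0e-04 -1.0e+00] F [-1.1 -0.3 -4.6] w 48.6 q [-0.19  0.42 -0.33  1.68  0.15  1.07 -2.02] t 57.8
inc before turn xyz [ -0.7 237.8  -6.5] turn -19.9 curyaw -83.3 tcp [502.5 215.1 115.2] t 57.8
```

Request:
servo_tool --increments '[0,15,-0.4,0,255,0,35,-1,0,255,0,40,-1.1,0,255,0,40,-1.1,0,255,0,40,-1.1,0,255,0,35,-1,0,255,0,22,-0.6,0,255,0,10.8,-0.2,0,255,0,0,0,-6.6,255,0,0,0,-6.6,255]'

```text
time: 58.8
tcp_pos: [0.5364, -0.02, 0.1151]
ee_rot: [-0.123, -0.695, -0.124, 0.697]
contact_force: [0.0, 0.3, -4.0]
width: 0.0487
```

Request:
servo_tool --increments '[0,0,0,-6.7,255,5,0,0,0,255,5,0,0,0,255,5,0,0,0,255,0,0,0,0,255,0,0,0,0,255,0,0,0,0,255,0,0,0,0,255,0,0,0,0,255,0,0,0,0,255]'

```text
time: 59.8
tcp_pos: [0.5374, -0.0199, 0.1012]
ee_rot: [0.162, 0.688, 0.162, -0.688]
contact_force: [0.3, -0.8, -5.2]
width: 0.049
```

Run:
```python
from h import *
st();plan(536.6,-20.3,85,26.6-90)
```

```text
tcp [537.4 -19.9 101.2] jawyaw -63.44 toolx [ 3.e-04 -0.e+00 -1.e+00] F [ 0.3 -0.8 -5.2] w 49.0 q [ 0.24  0.42 -0.31  1.72  0.15  1.03 -1.23] t 59.8
inc before turn xyz [16.2 -0.   0.9] turn -0.0 curyaw -63.4 tcp [537.4 -19.9 101.2] t 59.8
```

Request:
servo_tool --increments '[5,0,0.4,0,255,4,0,0,0,255,3,0,0,0,255,2,0,0,0,255,1,0,0,0,255,1,0,0,0,255,1,0,0,0,255,1,0,0,0,255,0,0,0,0,255,0,0,0,0,255]'

```text
time: 60.8
tcp_pos: [0.537, -0.0201, 0.0831]
ee_rot: [0.163, 0.688, 0.162, -0.688]
contact_force: [-0.7, -0.4, -4.6]
width: 0.0489
```

Run:
```python
from h import *
st()
```

```text
tcp [537.  -20.1  83.1] jawyaw -63.43 toolx [ 1.e-04 -0.e+00 -1.e+00] F [-0.7 -0.4 -4.6] w 48.9 q [ 0.24  0.44 -0.31  1.74  0.16  0.99 -1.23] t 60.8
```

Entering freely. Lower until it seats (TCP ≈ 75).

Request:
servo_tool --increments '[2,0,0,0,255,2,0,0,0,255,2,0,0,0,255,1,0,0,0,255,0.5,0,0,0,255,0.5,0,0,0,255,0.5,0,0,0,255,0,0,0,0,255,0,0,0,0,255,0,0,0,0,255]'

```text
time: 61.8
tcp_pos: [0.5367, -0.0201, 0.0755]
ee_rot: [-0.163, -0.688, -0.162, 0.688]
contact_force: [-4.3, 0.1, 5.5]
width: 0.0484
```

Run:
```python
from h import *
st()
```

```text
tcp [536.7 -20.1  75.5] jawyaw -63.43 toolx [-3.e-04 -4.e-04 -1.e+00] F [-4.3  0.1  5.5] w 48.4 q [ 0.24  0.45 -0.31  1.75  0.16  0.97 -1.24] t 61.8
```

Request:
servo_tool --increments '[0,0,0,0,0,0,0,0,0,0,0,0,0,0,0,-2,0,0,7.5,0,0,0,0,7.5,0,0,0,0,7.5,0,0,0,0,7.5,0,0,0,0,7.5,0,0,0,0,7.5,0,0,0,0,7.5,0]' --grip_force 20

```text
time: 62.8
tcp_pos: [0.5376, -0.02, 0.0767]
ee_rot: [-0.161, 0.689, -0.16, -0.688]
contact_force: [-0.3, 0.2, -1.0]
width: 0.0854
```

Request:
servo_tool --increments '[0,0,0,7.5,0,0,0,0,0,0,0,0,0,0,0,0,0,0,0,0,0,0,0,0,0,0,0,0,0,0,0,0,0,0,0,0,0,0,0,0,0,0,0,0,0,0,0,0,0,0]'

```text
time: 63.8
tcp_pos: [0.537, -0.0201, 0.0766]
ee_rot: [-0.203, 0.677, -0.203, -0.677]
contact_force: [-0.2, -0.2, -0.1]
width: 0.0852
```

Run:
```python
from h import *
st()
```

```text
tcp [537.  -20.1  76.6] jawyaw -123.43 toolx [ 0. -0. -1.] F [-0.2 -0.2 -0.1] w 85.2 q [ 0.07  0.43 -0.08  1.76  0.04  0.96 -2.18] t 63.8
```

Request:
servo_tool --increments '[0,0,0,0,255,0,0,0,0,255,0,0,0,0,255,0,0,0,0,255,0,0,0,0,255,0,0,0,0,255,0,0,0,0,255,0,0,0,0,255,0,0,0,0,255,0,0,0,0,255]'

```text
time: 64.8
tcp_pos: [0.5369, -0.0203, 0.0767]
ee_rot: [0.203, -0.677, 0.204, 0.677]
contact_force: [-1.8, -0.7, 3.7]
width: 0.049
```

Run:
```python
from h import *
st()
```

```text
tcp [536.9 -20.3  76.7] jawyaw -123.44 toolx [-2.e-04 -3.e-04 -1.e+00] F [-1.8 -0.7  3.7] w 49.0 q [ 0.07  0.43 -0.08  1.76  0.04  0.96 -2.18] t 64.8
```

Request:
servo_tool --increments '[0,0,0,0,0,0,0,0,0,0,0,0,0,0,0,-10,0,0,0,0,-20,0,0,0,0,-20,0,0,0,0,-10,0,0,0,0,0,0,0,0,0,0,0,0,0,0,0,0,0,0,0]'

```text
time: 65.8
tcp_pos: [0.536, -0.0201, 0.1355]
ee_rot: [0.203, -0.676, 0.204, 0.678]
contact_force: [0.3, -0.2, 0.3]
width: 0.0858
```

Run:
```python
from h import *
st();plan(654.7,216.3,130)
```

```text
tcp [536.  -20.1 135.5] jawyaw -123.43 toolx [-0.0023  0.     -1.    ] F [ 0.3 -0.2  0.3] w 85.8 q [ 0.07  0.36 -0.08  1.69  0.03  1.1  -2.18] t 65.8
inc before turn xyz [   5.2 -262.7   31.2] turn None curyaw -123.4 tcp [536.  -20.1 135.5] t 65.8
```

Request:
servo_tool --increments '[0,-15,1.8,0,0,0,-35,4.2,0,0,0,-40,4.8,0,0,0,-40,4.8,0,0,0,-40,4.8,0,0,0,-40,4.8,0,0,0,-30,3.5,0,0,5,-15,1.7,0,0,0,-7.7,0.8,0,0,0,0,0,0,0]'

```text
time: 66.8
tcp_pos: [0.655, 0.2184, 0.1303]
ee_rot: [0.203, -0.677, 0.203, 0.678]
contact_force: [-0.4, 0.1, -0.3]
width: 0.0858
```

Request:
servo_tool --increments '[10,0,0,0,0,20,0,0,0,0,5,0,0,0,0,0,0,0,0,0,0,0,0,0,0,0,0,0,0,0,0,0,0,0,0,0,0,0,0,0,0,0,0,0,0,0,0,0,0,0]'

```text
time: 67.8
tcp_pos: [0.6557, 0.2164, 0.0967]
ee_rot: [-0.203, 0.677, -0.203, -0.677]
contact_force: [0.4, -0.2, -0.1]
width: 0.0859
```

Run:
```python
from h import *
st();plan(654.7,216.3,25)
d=viewer.camera("scene"); cv2.imwrite("pics/c10.png",np.hstack([cv2.resize(d["pixels"][180:245,255:335,::-1],(400,325),interpolation=cv2.INTER_CUBIC),cv2.resize(d["pixels"][215:295,300:400,::-1],(400,325),interpolation=cv2.INTER_CUBIC)]))
```

```text
tcp [655.7 216.4  96.7] jawyaw -123.43 toolx [ 2.e-04  1.e-04 -1.e+00] F [ 0.4 -0.2 -0.1] w 85.9 q [-0.27  0.69 -0.12  1.25  0.08  1.2  -2.55] t 67.8
inc before turn xyz [71.7  0.7  0.8] turn None curyaw -123.4 tcp [655.7 216.4  96.7] t 67.8
```

View pics/c10.png

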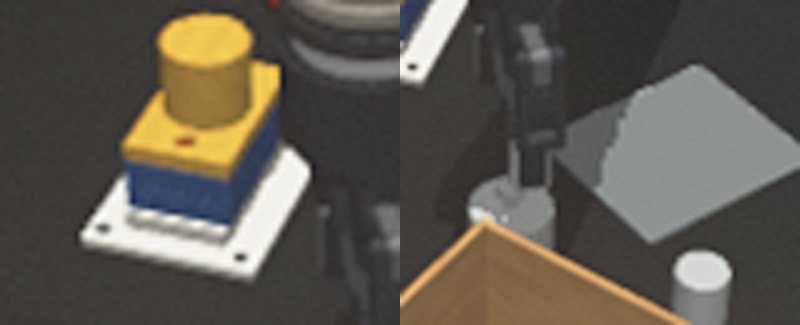

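Request:
servo_tool --increments '[15,0.7,0.8,0,0,20,0,0,0,0,20,0,0,0,0,12,0,0,0,0,5,0,0,0,0,0,0,0,0,255,0,0,0,0,255,0,0,0,0,255,0,0,0,0,255,0,0,0,0,255]'

```text
time: 68.85
tcp_pos: [0.6554, 0.2161, 0.0261]
ee_rot: [-0.204, 0.678, -0.203, -0.677]
contact_force: [-1.4, -1.3, 5.2]
width: 0.0494
```

Run:
```python
from h import *
st()
```

```text
tcp [655.4 216.1  26.1] jawyaw -123.44 toolx [ 1.9e-03  2.0e-04 -1.0e+00] F [-1.4 -1.3  5.2] w 49.4 q [-0.28  0.76 -0.12  1.32  0.09  1.06 -2.56] t 68.85
```

Request:
servo_tool --increments '[0,0,0,0,0,0,0,0,0,0,0,0,0,0,0,0,0,0,-7.5,0,0,0,0,-7.5,0,0,0,0,-7.5,0,0,0,0,-7.5,0,0,0,0,-7.5,0,0,0,0,-7.5,0,0,0,0,-7.5,0]'

```text
time: 69.85
tcp_pos: [0.6545, 0.2162, 0.0242]
ee_rot: [-0.119, -0.697, -0.119, 0.697]
contact_force: [-0.5, 0.0, -0.3]
width: 0.0857
```

Request:
servo_tool --increments '[0,0,0,-7.5,0,0,0,0,-7.5,0,0,0,0,-7.5,0,0,0,0,-7.5,0,0,0,0,-7.5,0,0,0,0,0,0,0,0,0,0,0,0,0,0,0,0,0,0,0,0,0,0,0,0,0,0]'

```text
time: 70.85
tcp_pos: [0.6546, 0.2163, 0.0246]
ee_rot: [-0.335, -0.623, -0.335, 0.623]
contact_force: [-0.6, -0.8, 0.3]
width: 0.0858
```

Run:
```python
from h import *
st()
```

```text
tcp [654.6 216.3  24.6] jawyaw -33.46 toolx [ 1.e-04 -2.e-04 -1.e+00] F [-0.6 -0.8  0.3] w 85.8 q [-0.07  0.81 -0.47  1.31  0.38  1.11 -1.17] t 70.85
```

Turned a full 90°; now close from the second side, then lift.

Request:
servo_tool --increments '[0,0,0,0,255,0,0,0,0,255,0,0,0,0,255,0,0,0,0,255,0,0,0,0,255,0,0,0,0,255,0,0,0,0,255,0,0,0,0,255,0,0,0,0,255,0,0,0,0,255]'

```text
time: 71.85
tcp_pos: [0.6552, 0.2159, 0.0248]
ee_rot: [0.335, 0.623, 0.335, -0.622]
contact_force: [1.8, -0.0, 0.8]
width: 0.0493
```

Run:
```python
from h import *
st()
```

```text
tcp [655.2 215.9  24.8] jawyaw -33.45 toolx [ 1.e-03 -2.e-04 -1.e+00] F [ 1.8 -0.   0.8] w 49.3 q [-0.07  0.81 -0.47  1.31  0.38  1.11 -1.17] t 71.85
```

Request:
servo_tool --increments '[0,0,0,0,255,0,0,0,0,255,0,0,0,0,255,-3,0,0,0,255,-10,0,0,0,255,-25,0,0,0,255,-35,0,0,0,255,-30,0,0,0,255,-22,0,0,0,255,-10,0,0,0,255]' --grip_force 80

```text
time: 72.85
tcp_pos: [0.6539, 0.2173, 0.1609]
ee_rot: [0.335, 0.623, 0.336, -0.622]
contact_force: [1.4, 0.6, -7.3]
width: 0.048
```

Run:
```python
from h import *
st();plan(536.8,-20.2,158)
```

```text
tcp [653.9 217.3 160.9] jawyaw -33.36 toolx [-4.0e-04  1.2e-03 -1.0e+00] F [ 1.4  0.6 -7.3] w 48.0 q [-0.07  0.7  -0.51  1.16  0.32  1.36 -1.13] t 72.85
inc before turn xyz [  2.6  32.8 262.7] turn None curyaw -33.4 tcp [653.9 217.3 160.9] t 72.8
```

Request:
servo_tool --increments '[0,1.5,12,0,255,0,3.5,28,0,255,0,4.6,37,0,255,0,4.6,37,0,255,0,4.6,37,0,255,0,4.6,37,0,255,0,4.2,34,0,255,0,3,24,0,255,0,1.5,12,0,255,0,0.7,4.7,0,255]'

```text
time: 73.85
tcp_pos: [0.5356, -0.0223, 0.1584]
ee_rot: [-0.334, -0.622, -0.335, 0.624]
contact_force: [-0.3, 0.2, -8.6]
width: 0.0482
```

Request:
servo_tool --increments '[0,0,0,0,255,4,0,0,0,255,6,0,0,0,255,4,0,0,0,255,2,0,0,0,255,0,0,0,0,255,0,0,0,0,255,0,0,0,0,255,0,0,0,0,255,0,0,0,0,255]'

```text
time: 74.85
tcp_pos: [0.5374, -0.0212, 0.1438]
ee_rot: [0.335, 0.623, 0.335, -0.623]
contact_force: [-0.2, -0.5, -8.3]
width: 0.0483
```

Run:
```python
from h import *
st();plan(536.6,-20.4,131)
```

```text
tcp [537.4 -21.2 143.8] jawyaw -33.44 toolx [ 4.e-04 -1.e-04 -1.e+00] F [-0.2 -0.5 -8.3] w 48.3 q [ 0.41  0.4  -0.53  1.66  0.22  1.14 -0.76] t 74.85
inc before turn xyz [12.8 -1.1 -0.2] turn None curyaw -33.4 tcp [537.4 -21.2 143.8] t 74.8
```

Request:
servo_tool --increments '[3,-1.1,-0.2,0,255,4,0,0,0,255,3,0,0,0,255,1,0,0,0,255,0.5,0,0,0,255,0,0,0,0,255,0,0,0,0,255,0,0,0,0,255,0,0,0,0,255,0,0,0,0,255]'

```text
time: 75.85
tcp_pos: [0.5365, -0.0203, 0.1322]
ee_rot: [0.335, 0.623, 0.335, -0.623]
contact_force: [-0.6, -0.7, -7.5]
width: 0.048
```

Run:
```python
from h import *
st();plan(536.6,-20.4,131)
```

```text
tcp [536.5 -20.3 132.2] jawyaw -33.43 toolx [ 1.e-04 -1.e-04 -1.e+00] F [-0.6 -0.7 -7.5] w 48.0 q [ 0.4   0.41 -0.53  1.68  0.23  1.11 -0.77] t 75.85
inc before turn xyz [ 1.2  0.1 -0. ] turn None curyaw -33.4 tcp [536.5 -20.3 132.2] t 75.8
```

Request:
servo_tool --increments '[0.3,0,0,0,255,0.3,0,0,0,255,0.3,0,0,0,255,0.3,0,0,0,255,0.2,0,0,0,255,0,0,0,0,255,0,0,0,0,255,0,0,0,0,255,0,0,0,0,255,0,0,0,0,255]'

```text
time: 76.85
tcp_pos: [0.5365, -0.0203, 0.1311]
ee_rot: [0.335, 0.623, 0.335, -0.623]
contact_force: [-2.8, -0.3, -1.9]
width: 0.0476
```

Run:
```python
from h import *
st()
```

```text
tcp [536.5 -20.3 131.1] jawyaw -33.43 toolx [ 2.e-04 -2.e-04 -1.e+00] F [-2.8 -0.3 -1.9] w 47.6 q [ 0.4   0.41 -0.52  1.68  0.23  1.11 -0.77] t 76.85
```

Request:
servo_tool --increments '[0.3,0,0,0,255,0,0,0,0,255,0,0,0,0,90,0,0,0,0,60,0,0,0,0,30,0,0,0,0,0,0,0,0,0,0,0,0,0,0,0,0,0,0,0,0,0,0,0,0,0]' --grip_force 20

```text
time: 77.85
tcp_pos: [0.5365, -0.0203, 0.1304]
ee_rot: [0.335, 0.623, 0.335, -0.623]
contact_force: [0.3, 0.2, -0.1]
width: 0.0854
```

Request:
servo_tool --increments '[-5,0,0,0,0,-10,0,0,0,0,-15,0,0,0,0,-15,0,0,0,0,-15,0,0,0,0,-10,0,0,0,0,0,0,0,0,0,0,0,0,0,0,0,0,0,0,0,0,0,0,0,0]'

```text
time: 78.85
tcp_pos: [0.5358, -0.0204, 0.1995]
ee_rot: [-0.335, -0.622, -0.335, 0.623]
contact_force: [0.0, -0.2, 0.2]
width: 0.0853
```

Run:
```python
from h import *
st();plan(507.1,464.5,130)
plan(507.1,464.5,200)
```

```text
tcp [535.8 -20.4 199.5] jawyaw -33.43 toolx [-1.9e-03  1.0e-04 -1.0e+00] F [ 0.  -0.2  0.2] w 85.3 q [ 0.42  0.35 -0.54  1.58  0.19  1.26 -0.74] t 78.85
inc before turn xyz [  69.6 -291.  -388.9] turn None curyaw -33.4 tcp [535.8 -20.4 199.5] t 78.8
inc before turn xyz [  -0.4 -291.1 -388.9] turn None curyaw -33.4 tcp [535.8 -20.4 199.5] t 78.8
```

Request:
servo_tool --increments '[0,-12,-16,0,0,0,-24,-32,0,255,0,-27,-36,0,255,0,-27,-36,0,255,0,-27,-36,0,255,0,-27,-36,0,255,0,-27,-36,0,255,0,-27,-36,0,255,0,-27,-36,0,255,0,-27,-36,0,255]'

```text
time: 79.85
tcp_pos: [0.5109, 0.4003, 0.1995]
ee_rot: [-0.335, -0.622, -0.335, 0.623]
contact_force: [0.7, 0.3, -0.2]
width: -0.0002
```

Run:
```python
from h import *
s=st(); R_=[]
for n,(u0,u1,v0,v1) in (("top",(150,177,188,216)),("scene",(442,472,272,300))):
    c=viewer.camera(n); hsv=cv2.cvtColor(c["pixels"],cv2.COLOR_RGB2HSV)
    m=(hsv[...,0]>50)&(hsv[...,0]<90)&(hsv[...,1]>100)&(hsv[...,2]>90); k=np.zeros_like(m); k[v0:v1,u0:u1]=m[v0:v1,u0:u1]
    b=max(blobs(k,10),key=lambda b:b[1][4]); print(n,b[1],b[2].round(1))
    E=c["extrinsics"]; a=p2w(c,b[2],.0)[0]; R_.append((E[:3,3],a-E[:3,3]))
    if n=="top": crop(c,300,380,150,240,6,"pics/t.png")
    else: cv2.imwrite("pics/c11.png",np.hstack([cv2.resize(c["pixels"][150:250,250:340,::-1],(400,444),interpolation=cv2.INTER_CUBIC),cv2.resize(c["pixels"][260:330,400:480,::-1],(400,444))]))
(o1,d1),(o2,d2)=R_; t=np.linalg.lstsq(np.c_[d1,-d2],o2-o1,rcond=None)[0]; print(o1+t[0]*d1,o2+t[1]*d2)
plan(507.1,464.5,200)
```

```text
tcp [510.9 400.3 199.5] jawyaw -33.45 toolx [-8.0e-04 -1.1e-03 -1.0e+00] F [ 0.7  0.3 -0.2] w -0.2 q [-0.34  0.61 -0.61  1.24  0.34  1.4  -1.5 ] t 79.85Traceback (most recent call last):
  File "<stdin>", line 6, in <module>
ValueError: max() iterable argument is empty
```

Run:
```python
from h import *
R_=[]
for n,(u0,u1,v0,v1) in (("top",(150,177,188,216)),("scene",(442,472,272,300))):
    c=viewer.camera(n); px=cv2.imread("pics/top0.png")[:,:,::-1].copy() if n=="top" else cv2.imread("pics/scene0.png")[:,:,::-1].copy()
    hsv=cv2.cvtColor(px,cv2.COLOR_RGB2HSV)
    m=(hsv[...,0]>50)&(hsv[...,0]<90)&(hsv[...,1]>100)&(hsv[...,2]>90); k=np.zeros_like(m); k[v0:v1,u0:u1]=m[v0:v1,u0:u1]
    b=max(blobs(k,10),key=lambda b:b[1][4]); print(n,b[1],b[2].round(1))
    E=c["extrinsics"]; a=p2w(c,b[2],.0)[0]; R_.append((E[:3,3],a-E[:3,3]))
cv2.imwrite("pics/c11.png",np.hstack([cv2.resize(c["pixels"][150:250,250:340,::-1],(400,444),interpolation=cv2.INTER_CUBIC),cv2.resize(px[260:330,400:480,::-1],(400,444))]))
(o1,d1),(o2,d2)=R_; t=np.linalg.lstsq(np.c_[d1,-d2],o2-o1,rcond=None)[0]; print(o1+t[0]*d1,o2+t[1]*d2)
```

```text
top [161 197  11  11  95] [165.8 202.1]
scene [449 279  14  12 117] [455.6 284.2]
[0.50775049 0.46361817 0.06304092] [0.50855386 0.46249404 0.0627363 ]
```

View pics/c11.png

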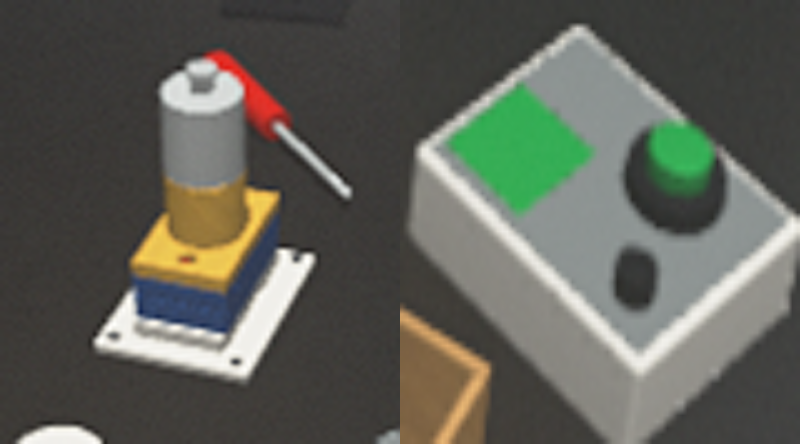

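Run:
```python
from h import *
st();plan(507,462.2,75)
```

```text
tcp [507.8 403.6 199. ] jawyaw -32.97 toolx [-0.0038  0.002  -1.    ] F [ 0.4 -1.2 -0.4] w -0.2 q [-0.34  0.61 -0.61  1.24  0.34  1.39 -1.5 ] t 80.0
inc before turn xyz [124.2 -32.  -48.8] turn None curyaw -33.0 tcp [507.8 403.6 199. ] t 80.0
```

Request:
servo_tool --increments '[0,-16,-24,0,255,0,-16,-24.8,0,255,30,0,0,0,255,30,0,0,0,255,30,0,0,0,255,20,0,0,0,255,10,0,0,0,255,0,0,0,0,255,0,0,0,0,255,0,0,0,0,255]'

```text
time: 81.0
tcp_pos: [0.5124, 0.458, 0.0823]
ee_rot: [0.335, 0.624, 0.335, -0.622]
contact_force: [-1.2, 0.1, -0.1]
width: 0.0001
```

Run:
```python
from h import *
st();plan(507,462.2,64)
```

```text
tcp [512.4 458.   82.3] jawyaw -33.46 toolx [ 0.0023  0.0023 -1.    ] F [-1.2  0.1 -0.1] w 0.1 q [-0.43  0.76 -0.57  1.27  0.41  1.22 -1.6 ] t 81.0
inc before turn xyz [18.3 -6.8 -0.5] turn None curyaw -33.5 tcp [512.4 458.   82.3] t 81.0
```

Request:
servo_tool --increments '[0,-6.8,-0.5,0,255,6,0,0,0,255,6,0,0,0,255,4,0,0,0,255,2,0,0,0,255,2,0,0,0,255,0,0,0,0,255,0,0,0,0,255,0,0,0,0,255,0,0,0,0,255]'

```text
time: 82.0
tcp_pos: [0.5056, 0.4617, 0.0613]
ee_rot: [-0.335, -0.623, -0.335, 0.623]
contact_force: [-1.9, -0.4, 5.1]
width: -0.0002
```

Run:
```python
from h import *
st()
```

```text
tcp [505.6 461.7  61.3] jawyaw -33.42 toolx [-3.e-04  3.e-04 -1.e+00] F [-1.9 -0.4  5.1] w -0.2 q [-0.45  0.78 -0.57  1.3   0.42  1.18 -1.62] t 82.0
```

Request:
servo_tool --increments '[1,0,0,0,255,1,0,0,0,255,1,0,0,0,255,1,0,0,0,255,1,0,0,0,255,0,0,0,0,255,0,0,0,0,255,0,0,0,0,255,0,0,0,0,255,0,0,0,0,255]'

```text
time: 83.0
tcp_pos: [0.5057, 0.4618, 0.0609]
ee_rot: [0.335, 0.623, 0.335, -0.622]
contact_force: [-7.0, -6.4, 22.4]
width: -0.0
```

Run:
```python
from h import *
st()
```

```text
tcp [505.7 461.8  60.9] jawyaw -33.44 toolx [ 1.3e-03  5.0e-04 -1.0e+00] F [-7.  -6.4 22.4] w -0.0 q [-0.45  0.78 -0.57  1.3   0.42  1.18 -1.62] t 83.0
```

Request:
servo_tool --increments '[-2,0,0,0,255,-2,0,0,0,255,-2,0,0,0,255,-1,0,0,0,255,0,0,0,0,255,0,0,0,0,255,0,0,0,0,255,0,0,0,0,255,0,0,0,0,255,0,0,0,0,255]'

```text
time: 84.0
tcp_pos: [0.5057, 0.4617, 0.0623]
ee_rot: [-0.335, -0.623, -0.335, 0.623]
contact_force: [-2.8, 0.4, 4.5]
width: -0.0002
```

Run:
```python
from h import *
st(); c=viewer.camera("scene"); crop(c,410,490,240,320,6,"pics/c12.png")
```

```text
tcp [505.7 461.7  62.3] jawyaw -33.42 toolx [-5.e-04  3.e-04 -1.e+00] F [-2.8  0.4  4.5] w -0.2 q [-0.45  0.78 -0.57  1.3   0.42  1.18 -1.62] t 84.0
```

View pics/c12.png

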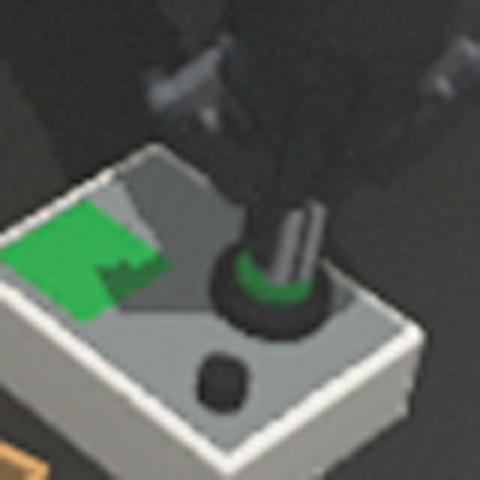

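Request:
servo_tool --increments '[-1,0,0,0,255,-1,0,0,0,255,0,0,0,0,255,0,0,0,0,255,0,0,0,0,255,0,0,0,0,255,0,0,0,0,255,0,0,0,0,255,0,0,0,0,255,0,0,0,0,255]'

```text
time: 85.05
tcp_pos: [0.5065, 0.4614, 0.0645]
ee_rot: [0.335, 0.623, 0.335, -0.622]
contact_force: [-1.0, 1.6, 3.7]
width: -0.0001
```

Request:
servo_tool --increments '[-2,0,0,0,255,-2,0,0,0,255,-4,0,0,0,255,-10,0,0,0,255,-20,0,0,0,255,-30,0,0,0,255,-30,0,0,0,255,0,0,0,0,255,0,0,0,0,255,0,0,0,0,255]'

```text
time: 86.05
tcp_pos: [0.5057, 0.4605, 0.1613]
ee_rot: [-0.336, -0.622, -0.335, 0.623]
contact_force: [-1.0, 0.5, -0.5]
width: 0.0001
```

Run:
```python
from h import *
st(); c=viewer.camera("scene"); cv2.imwrite("pics/c13.png",np.hstack([cv2.resize(c["pixels"][150:250,250:340,::-1],(400,444),interpolation=cv2.INTER_CUBIC),cv2.resize(c["pixels"][260:330,400:480,::-1],(400,444))]))
hsv=cv2.cvtColor(c["pixels"],cv2.COLOR_RGB2HSV); m=(hsv[...,0]>50)&(hsv[...,0]<90)&(hsv[...,1]>100)&(hsv[...,2]>90); k=np.zeros_like(m); k[272:300,442:472]=m[272:300,442:472]; print(k.sum(), [b[2].round(1) for b in blobs(k,10)])
```

```text
tcp [505.7 460.5 161.3] jawyaw -33.43 toolx [-0.0013 -0.0022 -1.    ] F [-1.   0.5 -0.5] w 0.1 q [-0.45  0.7  -0.59  1.17  0.38  1.37 -1.58] t 86.05
111 [array([455.8, 284.4])]
```

View pics/c13.png

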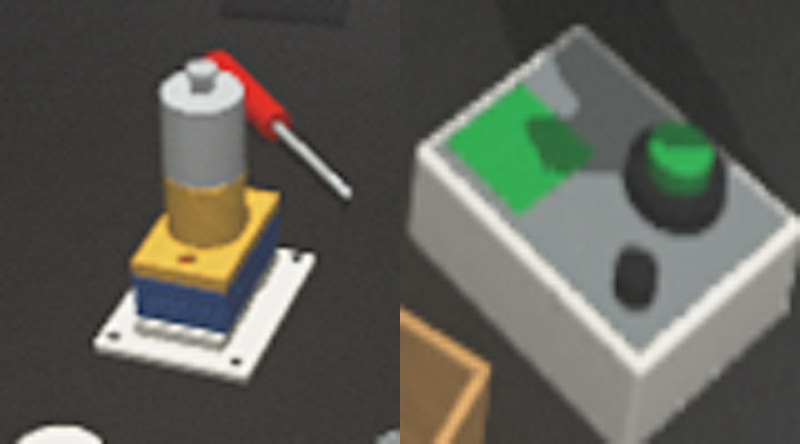

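Run:
```python
from rig import manip
print(manip.job_done())
```

```text
the job is handed in; nothing more can be done
None
```

The job is done and handed in at about 86 s of the 210 s allowed. The tool gives no verdict, so this rests on my own checks.

- **Flange off:** I lifted it by the hub and stood it upright on the grey pad, which a picture confirmed.
- **Plates:** There were four blue plates, and all went over the shaft and pin without measurable force. Pictures show an aligned, flat stack. I didn't see any plate get knocked aside.
- **Flange back on:** It went down on the stack until the contact force rose by about 10 N. At that point the tool was 75.5 mm up; I expected 75.2 mm. The picture shows no gap.
- **Weight:** I squeezed it from two sides to find its centre. By the gripper readings it was set about 0.3 mm from the hub's measured centre, and the sides look flush in the last picture.
- **Start button:** The force stayed near 5 N through the travel, then reached 22 N at a hard stop. The last picture shows the button back at its starting height.

**What did not go cleanly:**
- While I was finding the hub's centre, one jaw closed on the red pin at about 5 N. I opened it and turned to another angle.
- The first try at a plate closed on top of it, because the open fingers sit higher than the tool point. That pressed the plate with about 15 N before I gripped it lower.
- The cameras read about 1.2 mm off the robot in both x and y, which I corrected for.
- They put the button top at about 63 mm, but the press suggests it is nearer 67 mm.

I didn't take a separate picture of the bystander objects at the end; nothing touched them as far as I know.

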